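# Load the green filter and index the photometer slide

### The arm

A 6-joint arm with a two-finger parallel gripper is mounted at the origin on the work surface; the furniture and walls round the work are solid. World frame = base frame: x ahead of the robot, y to its left, z up, the work surface at z = 0. Lengths are in m, angles in rad, forces in N, time in s.
With the tool pointing down it reaches from about 0.375 to 0.9 m from the base axis. Payload 3.1 kg.
Tool frame: the origin (TCP) lies at the very end of the fingers, on their centre line; the grasp point (between the pads) lies 19 mm behind it (arm.tcp_to_grasp is the distance from the TCP to the grasp point, in m); z points along the fingers, y is the direction in which the jaws open and shut (so a half turn about z gives the same grasp; the last joint's range is limited). The gripper opens to 85 mm and grips with 20 to 120 N. Pads are 22 mm wide; open, the fingers measure 114 mm over their backs; the gripper's body (76 mm by 85 mm) begins 54 mm behind the grasp point. The pads swing forward as they close: fully open they stand 13 mm farther back than shut.
Start: joints at [0.932, 0.527, 1.433, -0, 1.181, -0.178], TCP at [0.277, 0.56, 0.231] pointing down, gripper open.
Joint ranges: [-3.08, 3.08], [-0.75, 2.2], [0.22, 2.44], [-1.43, 4.57], [0, 2.65], [-2.85, 2.85]. Speed limits (rad/s): [2.79, 2.79, 3.14, 3.14, 3.14, 3.14].

### API

Orientations are given as a unit quaternion [x, y, z, w].
In Python, from workcell import monitor, capture, camera_info, workorder, arm gives the robot as it stands. The module is installed in compiled form; this text tells all that it offers.
- The arm moves only by the tool drive_tool, never from a script. Its argument "steps" is a list of rows, each a list of 4 numbers: the shift along the tool's x, y, z in cm, then the turn about the tool's z in degrees. In form: [[dx, dy, dz, yaw], ...]. A call has 1 to 10 rows; each row shifts and turns the pose as measured when the row begins, along the tool's axes as they then stand; what a row does not reach is not made up. A row lasts 1/12 s, in which the tool goes at most 41.7 mm and 7.16 degrees, less where a joint would pass 70% of its speed; a pose out of reach is approached as far as the arm can. A call is refused whole if a number of a shift passes 4.17 or a number of a turn 7.16, either way. A call with a gripper value outside its range is refused whole. "hand" is the opening, from 0 (shut) to 1 (fully open), set as the call begins (left out, the last holds). The fingers move at their own pace and stop on an object; "squeeze" is the grip in N (left out, the last holds). Time passes only in rows, so rows that do not move let the fingers close. It gives the time, the measured TCP pose, the force and the opening at its end, in the units of the state.
- monitor.observe(): the state, without advancing time (a new reading comes with each control period).
- capture(name): name is "side" or "top" or "wrist"; returns the picture (400x640x3 uint8, red, green, blue); there is no depth.
- camera_info(name): a dict with "fx", "fy", "cx", "cy" (pixels), "rvec" (rotation vector, rad) and "tvec" (3), from world to camera coordinates, as OpenCV has them; the wrist camera has in their place "hand_eye" (4x4, takes a point from camera to tool coordinates, whose origin is the TCP and whose axes are the flange's). Camera axes: x right, y down, z forward; pixel columns grow to the right and rows downward; lengths in m; the calibration is good to about 2 mm. A picture is of the moment at which its call begins: read the wrist's pose just before it. camera_info takes no time and is no camera call.
- workorder.hand_in(): hands the job in, once; it reports no verdict.
The state is a dict: "clock": time; "q": joint angles; "dq": joint speeds; "joint_torque": joint torques, N m; "eef_pos": TCP position; "ee_rot": TCP orientation; "ft_force": force on the tool from outside, world axes, zero at the start; "moment": the same for the moment, N m; "finger_gap": finger opening in m.
Only numpy, scipy, OpenCV 4.12 (cv2) and the standard library are available. Lean on these libraries where they do the work, as an engineer would, in place of code of your own. Each camera call takes 0.05 s, during which the arm holds its last target.

### The job

The pink sample in the photometer is to be read through the green filter. Take the green filter out of the white stand and slide it edgewise down into the grooved holder of the filter slide until it sits fully home, and let go of it; then grip the slide's red knob, slide it towards the lamp and detector until its spring ball clicks into the notch, with the filter in the beam, and finish while still gripping the knob there, for the reading. Leave the amber and blue filters in the stand, and do not knock over the beaker or the flask.

Things in the scene. Friction and masses are not known exactly. Their poses are not given: they have to be found in the camera images.
- photometer: Bench photometer, fixed: grey base 290 mm (its y) by 190 mm (x), top at 14 mm. Origin on the bench under the rail's middle, z up, turned up to 0.2 rad; rail along y at x = 0. The beam crosses it along x at y = -60 mm, 67 mm up: finned lamp and pink cuvette at x = 22 to 105 mm, black detector at x = -90 to -50 mm, both up to 91 mm high and within 24 mm of the beam in y.
- filter_slide (a joint): Travel (m) of the black filter slide along the rail; grows from 0 at the loading end towards the photometer's -y, to lamp and detector; starts at 0 to 0.025, end stop 0.105. At 0.085 a spring ball drops 1.7 mm into the 6 mm wide notch (red mark) of the steel index bar: the holder is then on the beam. Friction about 2 N; the last 2 to 3 mm draw it in; pushing it out of the notch takes about 12 N.
- holder_floor (a point): Middle of the floor of the slide's filter holder, 42 mm above the bench; moves with the slide, axes as the photometer. Two upright silver grooved posts, open at the top, take a frame 50 mm wide (y) and 6 mm thick (x): inside 54 by 8.8 mm; posts rise 34 mm above this point, flared lips on them to 40 mm. The knob stands 75 mm from it towards +y.
- slide_knob (a point): Red ribbed knob, rigid on the slide, 18 mm thick (photometer's x) by 24 mm (y) by 40 mm high; the point is the middle of its foot, 39 mm above the bench, so its top is at 79 mm; axes as the photometer. The black saddle under it is 44 mm wide in x, its top at 39 mm.
- filter_stand: White plastic stand, fixed, 214 mm (its y) by 44 mm by 22 mm high, with three slots 16 mm deep in a row along its y, at y = -64, 0 and +64 mm. Origin under its middle; turned up to 0.25 rad.
- green_filter: Loose framed filter, green glass and tab, 60 g: black frame 50 mm wide (y), 50 mm high, 6 mm thick (x); on its upper edge a grip tab 26 mm wide (y), 10 mm thick (x), 49 to 73 mm above the origin. Origin: middle of the lower edge, z up. It stands in any of the stand's slots, lower edge 6 mm above the bench, its y along the stand's y. Either face may point to the lamp.
- amber_filter: The same with amber (orange) glass and tab, in another slot.
- blue_filter: The same with blue glass and tab, in another slot.
- pink_beaker: Small glass beaker with pink contents, 52 mm across, 66 mm high, loose, on the bench to the right; origin under its middle, z up.
- flask_1: Conical flask with green contents and red stopper, 64 mm across, 100 mm high, loose, on the bench to the right; origin under its middle, z up.

How it is judged:
On the way:
1. the green filter sits home in the holder of the slide, let go, with the slide still at its loading end (z of green_filter in the frame of holder_floor between -0.003 and 0.003 m and horizontal distance between green_filter and holder_floor below 0.004 m and angle between green_filter's own z axis and vertical below 0.12 rad and contact force between the fingers and green_filter below 0.1 N and value of joint filter_slide below 0.06 m), for 0.2 s.
At the end, for the whole second after the job is handed in: Slide within 2 mm of its notch (85 mm of travel), fingers still gripping the red knob (over 8 N); green filter untouched, at rest and home in the holder (3 mm in height, 4 mm sideways, 0.12 rad); amber and blue within 10 mm of their starts; beaker and flask upright (value of joint filter_slide between 0.083 and 0.087 m and contact force between the fingers and filter_slide_c0 above 8 N and contact force between the fingers and green_filter below 0.1 N and z of green_filter in the frame of holder_floor between -0.003 and 0.003 m and horizontal distance between green_filter and holder_floor below 0.004 m and angle between green_filter's own z axis and vertical below 0.12 rad and linear speed of green_filter below 0.02 m/s and distance of each of amber_filter, blue_filter from where it was at the start of the episode below 0.01 m and angle between each of pink_beaker, flask_1's own z axis and vertical below 0.3 rad); the arm keeps its last pose, push and grip.
It fails at once if the amber or the blue filter is pulled out of the stand (distance of any of amber_filter, blue_filter from where it was at the start of the episode above 0.015 m).
It fails at once if the beaker or the flask is knocked over (angle between any of pink_beaker, flask_1's own z axis and vertical above 0.5 rad).
It also fails if it takes over 51 s, if anything falls off the work surface, if the arm or the gripper's body presses on something with over 40 N, if the wrist force passes 120 N, or if a joint passes its speed limit or range.

## Working session

There is one attempt and no reset: what is moved stays moved. The work goes in short steps, Python scripts to look and compute and a tool call to move; the robot and the scene stay as the last step left them, time stands still between calls to the robot, and variables do not carry over. Pictures are saved under pics/ and viewed, and the job is handed in when it is done.

Besides the shell and the picture viewer there is one more tool, called by a JSON object that holds its "fn" and its "kwargs". drive_tool: Moves the arm, as the interface text tells. Its arguments: {"type":"object","properties":{"steps":{"type":"array"},"hand":{"type":"number"},"squeeze":{"type":"number"}},"required":["steps"]}

```bash
mkdir -p pics; cat > h.py <<'E'
import numpy as np,cv2
from workcell import monitor,capture,camera_info,workorder,arm
from scipy.spatial.transform import Rotation as R
def save(n,img): cv2.imwrite(f'pics/{n}.png',cv2.cvtColor(img,cv2.COLOR_RGB2BGR))
def load(n): return cv2.cvtColor(cv2.imread(f'pics/{n}.png'),cv2.COLOR_BGR2RGB)
def cam(n,st=None):
    c=camera_info(n);K=np.array([[c['fx'],0,c['cx']],[0,c['fy'],c['cy']],[0,0,1]])
    if 'rvec' in c:
        Rm=cv2.Rodrigues(np.array(c['rvec'],float))[0];t=np.array(c['tvec'],float).ravel()
        return K,Rm,t
    H=np.array(c['hand_eye']);T=np.eye(4);T[:3,:3]=R.from_quat(st['ee_rot']).as_matrix();T[:3,3]=st['eef_pos']
    W=np.linalg.inv(T@H);return K,W[:3,:3],W[:3,3]
def ray(c,u,v):
    K,Rm,t=c;o=-Rm.T@t;d=Rm.T@np.linalg.inv(K)@np.array([u,v,1.]);return o,d
def onz(c,u,v,z):
    o,d=ray(c,u,v);return o+d*(z-o[2])/d[2]
def proj(c,p):
    K,Rm,t=c;q=K@(Rm@np.asarray(p,float)+t);return q[:2]/q[2]
E
python3 - <<'E'
from h import *
s=monitor.observe();print(s)
for n in('side','top','wrist'):
    save(n+'0',capture(n));print(n,camera_info(n))
    if n!='wrist':
        K,Rm,t=cam(n);print(-Rm.T@t)
print(arm.tcp_to_grasp)
E
```

```text
{'clock': 0.0, 'q': array([ 9.32500047e-01,  5.28454886e-01,  1.43391249e+00, -2.40372621e-05,
        1.18139038e+00, -1.78513698e-01]), 'dq': array([-0.00080522, -0.00045512, -0.00047682,  0.00020099,  0.00059822,
       -0.00066063]), 'joint_torque': array([-2.53210999e-07, -4.42359817e+01, -1.78021163e+01, -3.18624980e-04,
        8.47757474e-03,  1.12641357e-05]), 'eef_pos': array([0.2768974 , 0.55951219, 0.23033731]), 'ee_rot': array([ 2.27867088e-01,  9.73691644e-01, -9.97932406e-04, -4.19731600e-04]), 'ft_force': array([-0.38499119, -0.43354318,  0.5157869 ]), 'moment': array([ 0.0422784 ,  0.03893699, -0.08215728]), 'finger_gap': 0.08553011915654828}
side {'fx': 363.6661540330699, 'fy': 363.6661540330699, 'cx': 313.09892493201426, 'cy': 201.91260042034628, 'rvec': array([ 0.62555573, -2.38713247,  1.42812512]), 'tvec': array([0.34391155, 0.13676898, 0.86177587])}
[-0.06537209  0.76986534  0.53166945]
top {'fx': 494.84493083500394, 'fy': 494.84493083500394, 'cx': 319.2981304753874, 'cy': 196.01779280641986, 'rvec': array([ 2.14987057, -2.18108959,  0.09787199]), 'tvec': array([-0.00404512,  0.40091598,  1.69309785])}
[ 0.22973534 -0.02509809  1.72450632]
wrist {'fx': 309.78760530872194, 'fy': 309.78760530872194, 'cx': 316.6878704110986, 'cy': 196.57960861667019, 'hand_eye': array([[ 1.06339830e-04, -9.65783160e-01, -2.59350875e-01,
         6.51188656e-02],
       [ 9.99999299e-01, -2.03102436e-04,  1.16634528e-03,
        -4.43955280e-04],
       [-1.17911143e-03, -2.59350817e-01,  9.65782462e-01,
        -1.42654324e-01],
       [ 0.00000000e+00,  0.00000000e+00,  0.00000000e+00,
         1.00000000e+00]])}
0.0187
```

View pics/side0.png

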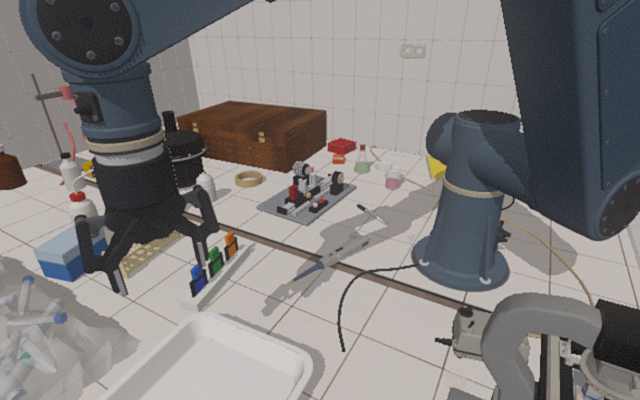

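View pics/top0.png

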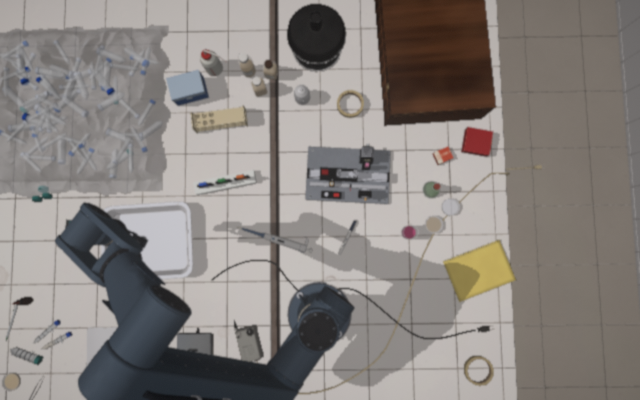

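View pics/wrist0.png

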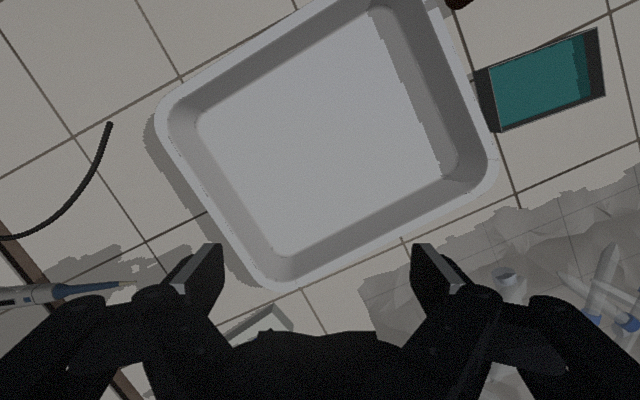

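The top view has the base at about (320,315), the stand at (228,182) with blue, green, amber from left to right, and the photometer at (348,175). The beaker is at (409,232) and the flask at (431,188).

```bash
python3 - <<'E'
from h import *
t=load('top0');c=cam('top')
a=cv2.resize(t[160:205,190:265],None,fx=7.5,fy=7.5,interpolation=cv2.INTER_CUBIC)
b=cv2.resize(t[140:210,300:397],None,fx=7.5,fy=7.5,interpolation=cv2.INTER_CUBIC)
save('ta',a);save('tb',b)
hsv=cv2.cvtColor(t,cv2.COLOR_RGB2HSV)
for n,lo,hi in(('blue',105,130),('green',45,90),('amber',8,20),('red',0,5),('red',172,180)):
    m=cv2.inRange(hsv,(lo,110,60),(hi,255,255));m[:130]=0;m[215:]=0;m[:,:190]=0;m[:,400:]=0
    k,l,st,ce=cv2.connectedComponentsWithStats(m)
    for i in range(1,k):
        if st[i,4]>3: print(n,st[i],ce[i].round(1),onz(c,*ce[i],0.075).round(4))
E
```

```text
blue [199 183   8   3  20] [202.4 184.1] [0.4415 0.3825 0.075 ]
amber [236 175   9   4  25] [239.8 176.7] [0.4646 0.2567 0.075 ]
red [321 169   8   6  40] [324.5 171.6] [ 0.4778 -0.029   0.075 ]
red [333 193   7   4  26] [335.8 194.5] [ 0.3996 -0.0656  0.075 ]
```

View pics/ta.png

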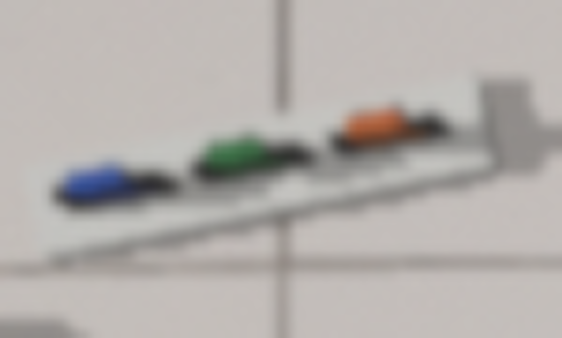

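View pics/tb.png

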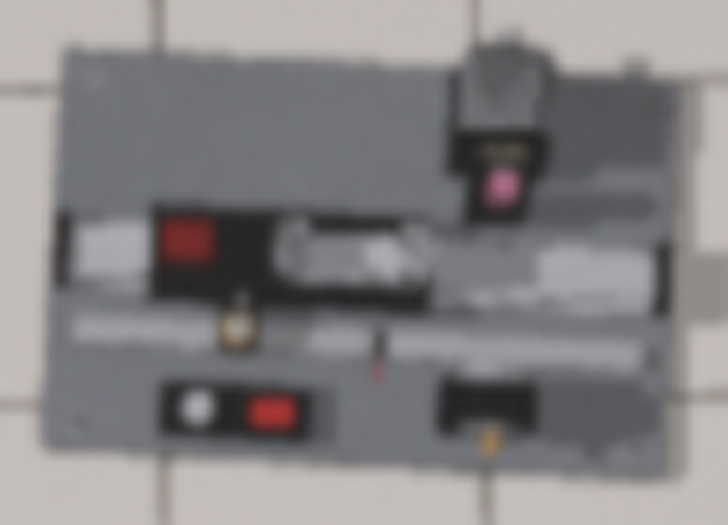

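Photometer x runs along world +x with a small negative yaw, and the stand yaw is about +0.18. I'll move above the green filter and turn so the jaws lie along stand x.

{"fn": "drive_tool", "kwargs": {"steps": [[-2.6,-1.4,0,0],[-2.6,-1.4,0,0],[-2.6,-1.4,0,0],[-2.6,-1.4,0,0],[-2.6,-1.4,0,0],[-2.6,-1.4,0,0],[-2.6,-1.4,0,0],[-2.6,-1.4,0,0],[-2.6,-1.4,0,0],[-2.6,-1.4,0,0]]}}

```text
clock: 0.98
eef_pos: [0.4494, 0.3139, 0.2268]
ee_rot: [0.222, 0.975, -0.002, -0.003]
ft_force: [1.1, 0.7, -0.6]
finger_gap: 0.0854
```

{"fn": "drive_tool", "kwargs": {"steps": [[0,0,0,6.6],[0,0,0,6.6],[0,0,0,6.6],[0,0,0,6.6],[0,0,0,6.6],[0,0,0,6.6],[0,0,0,6.6],[0,0,0,6.6],[0,0,0,0]]}}

```text
clock: 1.73
eef_pos: [0.4537, 0.3054, 0.2242]
ee_rot: [0.654, 0.756, -0.005, -0.002]
ft_force: [-0.7, -0.1, 0.3]
finger_gap: 0.0852
```

```bash
cat >> h.py <<'E'
def tool(s):
    m=R.from_quat(s['ee_rot']).as_matrix();return m,np.degrees(np.arctan2(m[1,1],m[0,1]))
def delta(s,tgt,yaw):
    "cm along tool axes, deg about tool z; yaw=world angle of tool y (deg)"
    m,y=tool(s);d=m.T@(np.asarray(tgt)-s['eef_pos'])*100
    return d.round(2),round(-(yaw-y),2)
E
python3 - <<'E'
from h import *
s=monitor.observe();np.save('s1.npy',s,allow_pickle=True);print(s['clock'],s['eef_pos'],tool(s)[1],tool(s)[0][:,2],s['q'].round(3))
save('w1',capture('wrist'));save('top1',capture('top'));save('side1',capture('side'))
E
```

```text
1.7333 [0.45369798 0.30538104 0.22424123] 8.291288844631609 [-0.00979492 -0.00570398 -0.99993576] [ 0.389  0.436  1.629 -0.002  1.088  0.245]
```

View pics/w1.png

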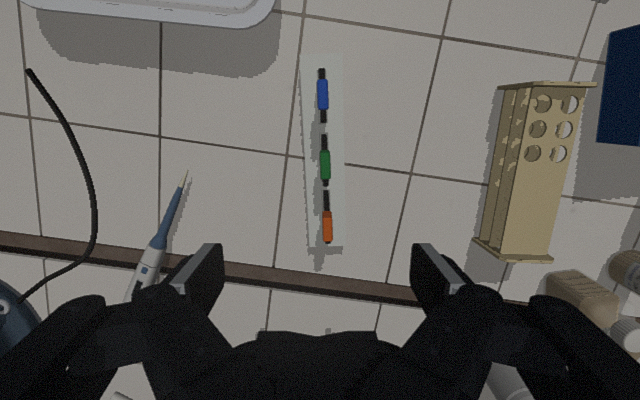

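The wrist view shows blue, green and amber tabs in column at (323,95), (325,165) and (327,227). Next I measure the tab positions, and the photometer features in the top view.

```bash
python3 - <<'E'
from h import *
s=np.load('s1.npy',allow_pickle=True).item();w=load('w1');c=cam('wrist',s)
hsv=cv2.cvtColor(w,cv2.COLOR_RGB2HSV);P={}
for n,lo,hi in(('blue',105,130),('green',45,90),('amber',5,20)):
    m=cv2.inRange(hsv,(lo,110,50),(hi,255,255));m[:,:310]=0;m[:,345:]=0;m[260:]=0
    k,l,st,ce=cv2.connectedComponentsWithStats(m);i=1+st[1:,4].argmax()
    print(n,st[i],ce[i].round(1));P[n]=onz(c,*ce[i],0.076);print(P[n].round(4))
d=P['blue']-P['amber'];print(np.linalg.norm(d),np.degrees(np.arctan2(-d[0],d[1])))
print('delta',delta(s,[*P['green'][:2],0.1],np.degrees(np.arctan2(-d[0],d[1]))))
save('w1c',cv2.resize(w[50:260,270:370],None,fx=2.8,fy=2.8,interpolation=cv2.INTER_CUBIC))
t=load('top1');save('tb1',cv2.resize(t[140:210,300:397],None,fx=7.5,fy=7.5,interpolation=cv2.INTER_CUBIC))
E
```

```text
blue [317  79  11  31 310] [322.3  93.7]
[0.4456 0.3865 0.076 ]
green [320 150  10  29 256] [324.8 164.2]
[0.4574 0.3243 0.076 ]
amber [322 211  11  31 281] [327.  226.2]
[0.4689 0.2629 0.076 ]
0.12578302456818102 10.698635730675578
delta (array([ 1.88,  0.77, 12.41]), np.float64(-2.41))
```

View pics/w1c.png

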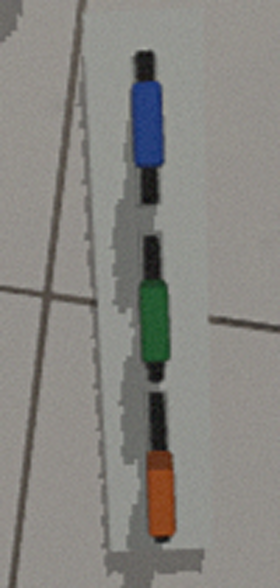

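{"fn": "drive_tool", "kwargs": {"steps": [[0.5,0.2,2.2,-0.6],[0.5,0.2,2.2,-0.6],[0.5,0.2,2.2,-0.6],[0.5,0.2,2.2,-0.6],[0,0,0,0],[0,0,0,0]]}}

```text
clock: 2.38
eef_pos: [0.4602, 0.3277, 0.1354]
ee_rot: [0.631, 0.776, -0.002, -0.0]
ft_force: [0.4, -0.2, 1.4]
finger_gap: 0.0854
```

```bash
python3 - <<'E'
from h import *
s=monitor.observe();np.save('s2.npy',s,allow_pickle=True);print(s['clock'],s['eef_pos'],tool(s)[1],tool(s)[0][:,2])
w=capture('wrist');save('w2',w);c=cam('wrist',s)
hsv=cv2.cvtColor(w,cv2.COLOR_RGB2HSV)
for n,lo,hi in(('blue',105,130),('green',45,90),('amber',5,20)):
    m=cv2.inRange(hsv,(lo,110,50),(hi,255,255));m[:,:290]=0;m[:,365:]=0
    k,l,st,ce=cv2.connectedComponentsWithStats(m);i=1+st[1:,4].argmax()
    print(n,st[i],ce[i].round(1));P=onz(c,*ce[i],0.077);print(P.round(4),delta(s,[*P[:2],.049],10.6))
E
```

```text
2.3833 [0.46021    0.327734   0.13542101] 11.821075271252006 [-0.00300667 -0.00330093 -0.99999003]
blue [306 100  15  43 622] [313.  121.1]
[0.4456 0.3862 0.077 ] (array([ 6.05, -0.2 ,  8.63]), np.float64(1.22))
green [305 193  14  43 513] [311.6 214.7]
[0.4572 0.3252 0.077 ] (array([-0.16, -0.32,  8.64]), np.float64(1.22))
amber [304 271  13  45 561] [310.2 293.4]
[0.4683 0.2654 0.077 ] (array([-6.24, -0.45,  8.66]), np.float64(1.22))
```

View pics/w2.png

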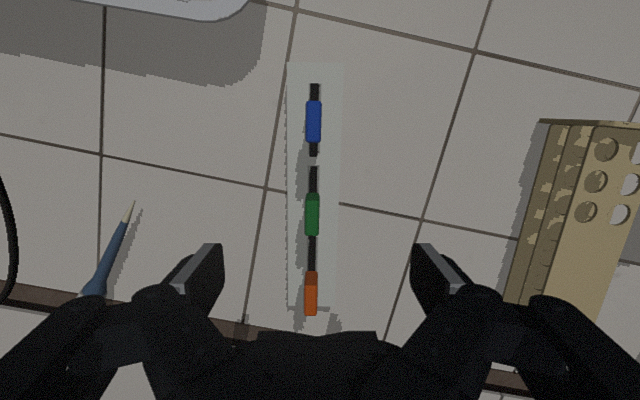

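View pics/tb1.png

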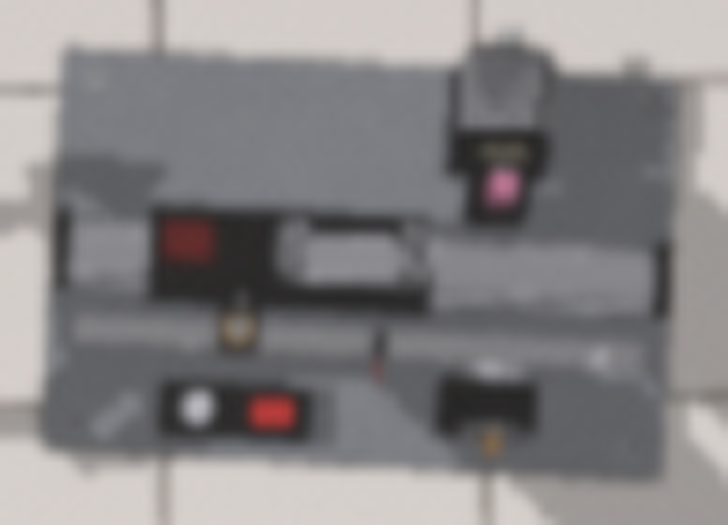

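The green tab is centred at (312,215), about 3 mm off in tool y. Now I descend.

{"fn": "drive_tool", "kwargs": {"steps": [[-0.05,-0.1,2,0.4],[-0.05,-0.1,2,0.4],[-0.05,-0.1,2,0.4],[0,0,1.6,0],[0,0,0.6,0],[0,0,0,0],[0,0,0,0]]}}

```text
clock: 3.02
eef_pos: [0.4651, 0.3274, 0.0617]
ee_rot: [0.638, 0.77, 0.007, 0.004]
ft_force: [-0.3, 0.1, 0.2]
finger_gap: 0.0856
```

```bash
python3 - <<'E'
from h import *
s=monitor.observe();print(s['clock'],s['eef_pos'],tool(s)[1],tool(s)[0][:,2],delta(s,[.4572,.3252,.049],10.6))
w=capture('wrist');save('w3',w)
E
```

```text
3.0167 [0.46505215 0.32744347 0.06172489] 10.717645306489189 [ 0.01525733  0.00441057 -0.99987387] (array([-0.08, -0.83,  1.26]), np.float64(0.12))
```

View pics/w3.png

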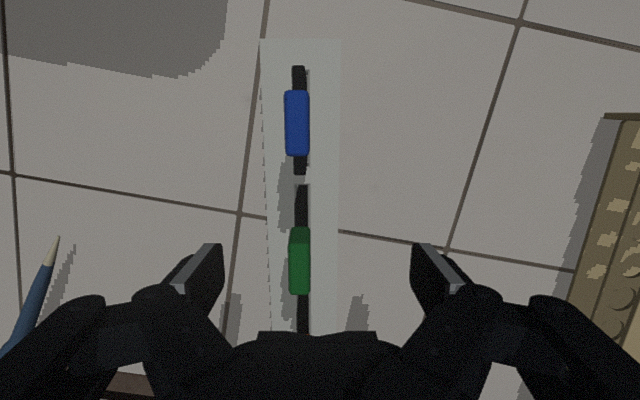

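{"fn": "drive_tool", "kwargs": {"steps": [[0,-0.3,0.3,0],[0,-0.3,0.3,0],[0,-0.2,0.3,0],[0,0,0.3,0],[0,0,0,0],[0,0,0,0]]}}

```text
clock: 3.57
eef_pos: [0.459, 0.3271, 0.0531]
ee_rot: [0.638, 0.77, 0.01, 0.006]
ft_force: [0.1, 0.6, 0.9]
finger_gap: 0.0851
```

```bash
python3 - <<'E'
from h import *
s=monitor.observe();print(s['clock'],s['eef_pos'],tool(s)[1],tool(s)[0][:,2],delta(s,[.4572,.3252,.049],10.6))
w=capture('wrist');save('w4',w)
c=cam('wrist',s)
hsv=cv2.cvtColor(w,cv2.COLOR_RGB2HSV);m=cv2.inRange(hsv,(45,110,50),(90,255,255));m[:,:260]=0;m[:,365:]=0
k,l,st,ce=cv2.connectedComponentsWithStats(m);i=1+st[1:,4].argmax();x,y,ww,hh=st[i][:4]
for z in(.055,.079):print(onz(c,x+ww/2-.5,y+hh/2-.5,z))
print(st[i])
E
```

```text
3.5667 [0.45899439 0.3271098  0.05310318] 10.750004404172998 [ 0.02290745  0.0078125  -0.99970706] (array([-0.16, -0.22,  0.4 ]), np.float64(0.15))
[0.45914577 0.31550709 0.055     ]
[0.45650422 0.32815227 0.079     ]
[ 302  235   22   73 1470]
```

View pics/w4.png

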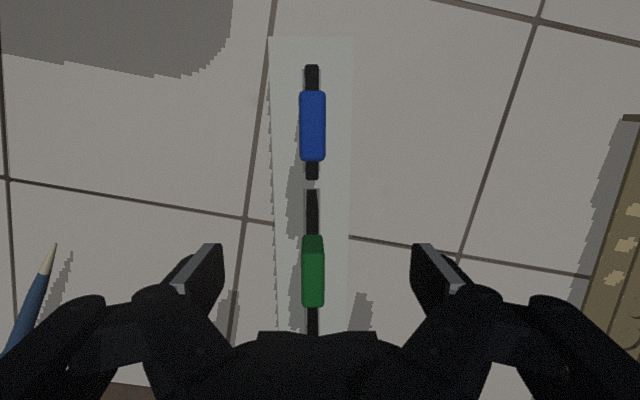

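{"fn": "drive_tool", "kwargs": {"steps": [[-0.1,-0.2,0.3,0],[0,0,0.1,0]]}}

```text
clock: 3.78
eef_pos: [0.4575, 0.3259, 0.049]
ee_rot: [0.638, 0.77, 0.011, 0.006]
ft_force: [-1.5, 0.1, 0.0]
finger_gap: 0.0852
```

{"fn": "drive_tool", "kwargs": {"steps": [[0,0,0,0],[0,0,0,0],[0,0,0,0],[0,0,0,0],[0,0,0,0],[0,0,0,0],[0,0,0,0],[0,0,0,0]], "hand": 0, "squeeze": 40}}

```text
clock: 4.45
eef_pos: [0.4573, 0.3257, 0.0486]
ee_rot: [0.638, 0.77, 0.01, 0.006]
ft_force: [-0.6, 0.2, -1.2]
finger_gap: 0.0094
```

```bash
python3 - <<'E'
from h import *
s=monitor.observe();print(s['clock'],s['eef_pos'],tool(s)[1],tool(s)[0][:,2],s['finger_gap'],s['ft_force'])
w=capture('wrist');save('w5',w)
E
```

```text
4.45 [0.45733275 0.3256861  0.04860688] 10.74560416357699 [ 0.02271308  0.00774754 -0.999712  ] 0.009427722531793498 [-0.56216161  0.15755414 -1.21315214]
```

View pics/w5.png

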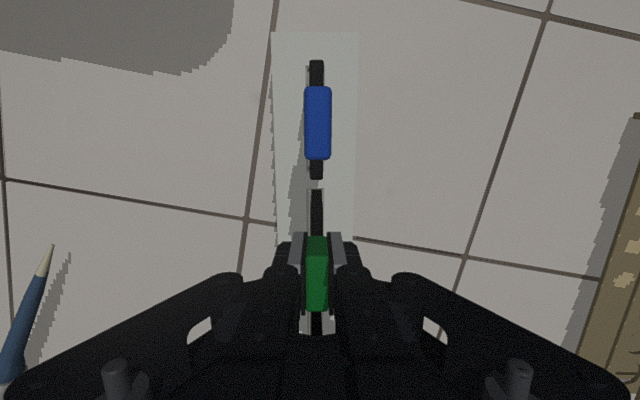

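The tab is gripped, with a gap of 9.4 mm. Now I lift.

{"fn": "drive_tool", "kwargs": {"steps": [[0,0,-1,0],[0,0,-1,0],[0,0,-1.5,0],[0,0,-2.5,0],[0,0,-3,0],[0,0,-3,0],[0,0,-2,0],[0,0,-1,0],[0,0,0,0]]}}

```text
clock: 5.25
eef_pos: [0.4534, 0.3242, 0.2114]
ee_rot: [0.638, 0.77, 0.011, 0.007]
ft_force: [0.0, 0.3, -0.6]
finger_gap: 0.0093
```

```bash
python3 - <<'E'
from h import *
s=monitor.observe();print(s['clock'],s['eef_pos'],tool(s)[1],tool(s)[0][:,2],s['finger_gap'],s['ft_force'])
w=capture('wrist');save('w6',w)
t=capture('top');save('top6',t);sd=capture('side');save('side6',sd)
save('side6c',cv2.resize(sd[150:230,245:365],None,fx=6,fy=6,interpolation=cv2.INTER_CUBIC))
# photometer from top0
t=load('top0');c=cam('top')
def px(u,v): return 300+u/7.5-.43,140+v/7.5-.43
for n,u,v,z in(('cornTL',66,46,.014),('cornTR',684,78,.014),('cornBL',42,446,.014),('cornBR',668,478,.014),('knob',189,239,.079),('holderL',291,249,.08),('holderR',416,252,.08),('pink',502,187,.09),('mark',378,368,.02)):
    print(n,onz(c,*px(u,v),z).round(4))
E
```

```text
5.25 [0.45338094 0.32424623 0.21139033] 10.746503629400422 [ 0.02451275  0.00846317 -0.99966369] 0.00929520780024165 [ 0.04549133  0.33274676 -0.58137546]
cornTL [0.5795 0.0261 0.014 ]
cornTR [ 0.5597 -0.2623  0.014 ]
cornBL [0.3916 0.0394 0.014 ]
cornBR [ 0.3725 -0.2496  0.014 ]
knob [ 0.4776 -0.0299  0.079 ]
holderL [ 0.4722 -0.0754  0.08  ]
holderR [ 0.47   -0.1313  0.08  ]
pink [ 0.4971 -0.1695  0.09  ]
mark [ 0.4249 -0.1165  0.02  ]
```

View pics/side6c.png

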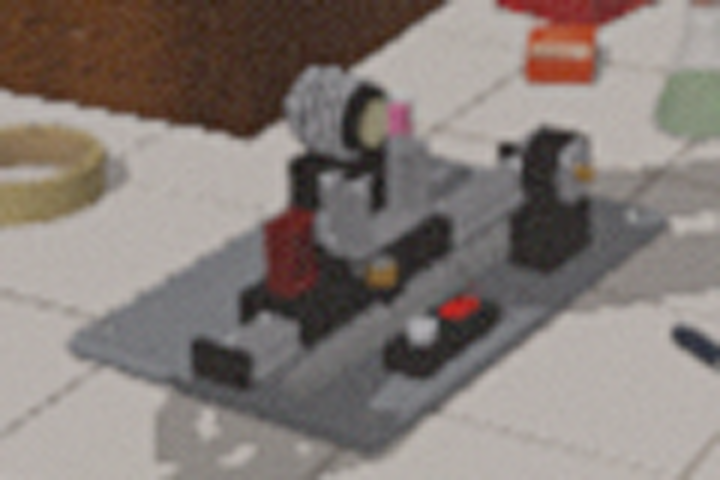

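View pics/w6.png

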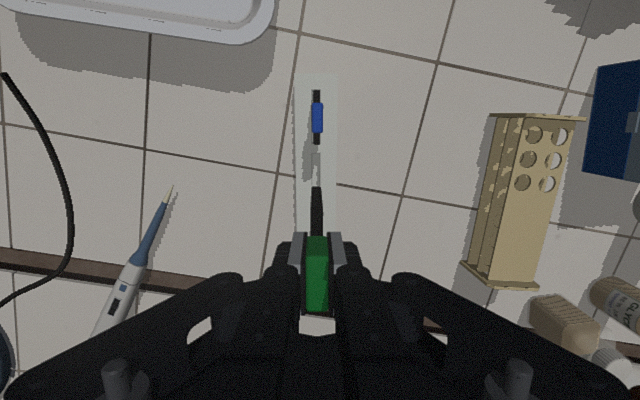

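The holder centre is near (0.471,-0.103), the knob is 74 mm from it (75 expected), and the yaw is about -3.9°. I'll go to a viewing pose on the -y side of the holder.

{"fn": "drive_tool", "kwargs": {"steps": [[-2,-0.3,0,0],[-3.3,-0.5,0,0],[-3.3,-0.5,0,0],[-3.3,-0.5,0,0],[-3.3,-0.5,0,0],[-3.3,-0.5,0,0],[-3.3,-0.5,0,0],[-3.3,-0.5,0,0],[-3.3,-0.5,0,0],[-3.3,-0.5,0,0]]}}

```text
clock: 6.23
eef_pos: [0.455, -0.0038, 0.1924]
ee_rot: [0.633, 0.774, -0.0, -0.006]
ft_force: [-0.0, 0.6, -0.5]
finger_gap: 0.0093
```

{"fn": "drive_tool", "kwargs": {"steps": [[-3.3,-0.5,0,0],[-3.3,-0.5,0,0],[-3.3,-0.5,0,0],[-3.3,-0.5,0,0],[-2,-0.3,0,0],[0,0,0,4.8],[0,0,0,4.8],[0,0,0,4.8],[0,0,0,0],[0,0,0,0]]}}

```text
clock: 7.07
eef_pos: [0.4535, -0.1713, 0.1762]
ee_rot: [0.733, 0.68, -0.006, -0.02]
ft_force: [-0.7, 0.1, -0.1]
finger_gap: 0.0094
```

```bash
python3 - <<'E'
from h import *
s=monitor.observe();np.save('s7.npy',s,allow_pickle=True);print(s['clock'],s['eef_pos'],tool(s)[1],tool(s)[0][:,2],s['finger_gap'],s['ft_force'])
w=capture('wrist');save('w7',w)
E
```

```text
7.0667 [ 0.453537   -0.1713324   0.17621706] -4.218678521665054 [-0.03618278  0.02095257 -0.99912552] 0.009411997977710237 [-0.73938914  0.05951739 -0.1009069 ]
```

View pics/w7.png

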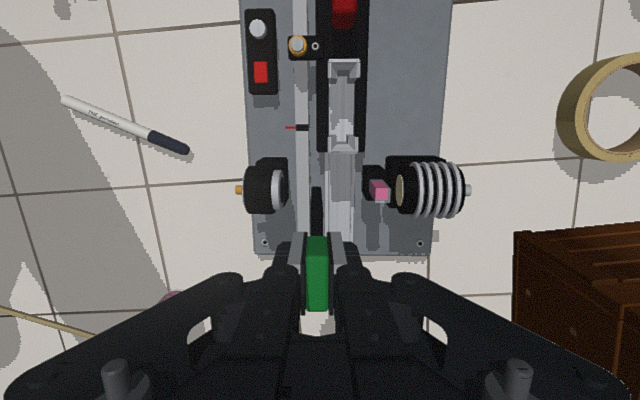

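```bash
python3 - <<'E'
from h import *
w=load('w7');save('w7c',cv2.resize(w[0:180,240:400],None,fx=5,fy=5,interpolation=cv2.INTER_CUBIC)[:600*2:,:][:900])
E
python3 -c "
import cv2
a=cv2.imread('pics/w7.png')[0:165,250:400];cv2.imwrite('pics/w7d.png',cv2.resize(a,None,fx=3.6,fy=3.6,interpolation=cv2.INTER_CUBIC))"
```

```text
(no output)
```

View pics/w7d.png

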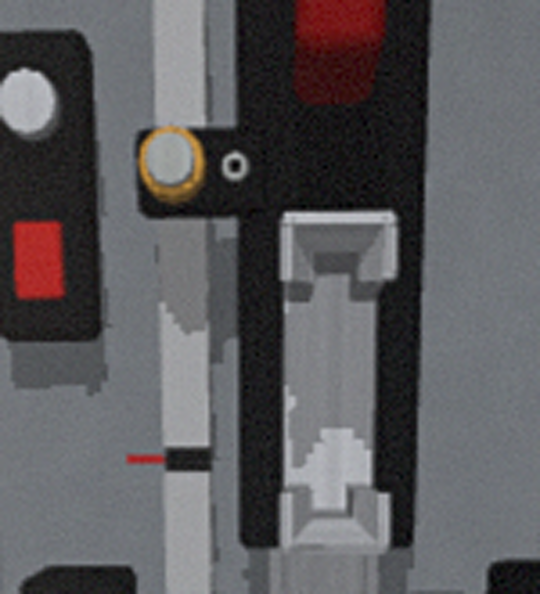

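```bash
python3 - <<'E'
from h import *
s=np.load('s7.npy',allow_pickle=True).item();c=cam('wrist',s)
f=lambda u,v,z:onz(c,250+u/3.6-.36,v/3.6-.36,z)
A=[f(281,212,.082),f(397,212,.082)];B=[f(282,548,.082),f(389,548,.082)]
for p in A+B:print(p.round(4))
a=sum(A)/2;b=sum(B)/2;print('ctr',(a+b)/2,'len',np.linalg.norm(a-b),'yaw',np.degrees(np.arctan2(-(a-b)[0],(a-b)[1])))
print('rail edges',f(0,0,.0)[:2])
p=f(170,160,.05);q=f(188,460,.03);print('ball-notch',p,q,np.linalg.norm((p-q)[:2]))
K=[f(297,40,.079),f(380,40,.079)];print('knob',K)
# held filter: frame top far end in the tool frame
m=tool(s)[0]
save('w7e',cv2.resize(load('w7')[175:325,260:380],None,fx=4.6,fy=4,interpolation=cv2.INTER_CUBIC))
E
```

```text
[ 0.4658 -0.0673  0.082 ]
[ 0.4886 -0.0691  0.082 ]
[ 0.4617 -0.1333  0.082 ]
[ 0.4843 -0.1349  0.082 ]
ctr [ 0.47509218 -0.1011305   0.082     ] len 0.06600311225510067 yaw -3.6478299174129973
rail edges [0.39777049 0.0035977 ]
ball-notch [ 0.44213421 -0.04888105  0.05      ] [ 0.43889136 -0.11456435  0.03      ] 0.06576329767215895
knob [array([ 0.47091797, -0.0361663 ,  0.079     ]), array([ 0.48687355, -0.0375235 ,  0.079     ])]
```

View pics/w7e.png

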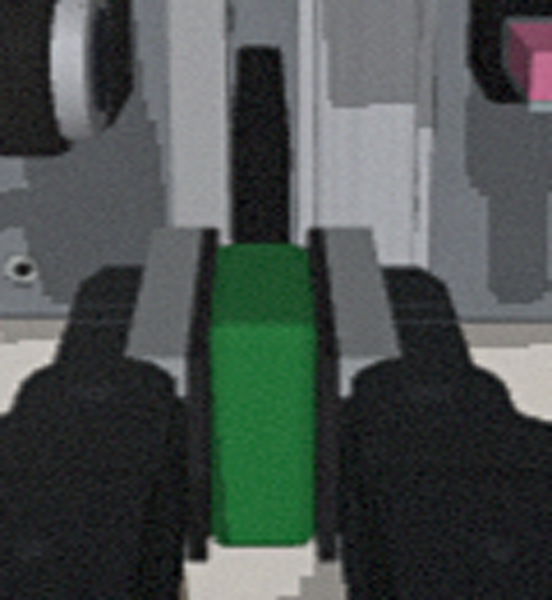

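```bash
python3 - <<'E'
from h import *
ci=camera_info('wrist');H=np.array(ci['hand_eye']);K=cam('top')[0]*0;K=np.array([[ci['fx'],0,ci['cx']],[0,ci['fy'],ci['cy']],[0,0,1]])
def tl(u,v,z):
    d=H[:3,:3]@np.linalg.inv(K)@[260+u/4.6-.4,175+v/4-.4,1];o=H[:3,3];return (o+d*(z-o[2])/d[2]).round(4)
for z in(-.026,-.030,-.034):print(z,tl(265,322,z),tl(265,545,z),'width',tl(265,322,z)[0]-tl(265,545,z)[0])
for z in(-.003,-.007,-.011):print('frame far top',z,tl(259,47,z))
E
```

```text
-0.026 [ 0.0089  0.0004 -0.026 ] [-0.0174  0.0005 -0.026 ] width 0.026299999999999997
-0.03 [ 0.0108  0.0004 -0.03  ] [-0.0146  0.0004 -0.03  ] width 0.0254
-0.034 [ 0.0127  0.0004 -0.034 ] [-0.0118  0.0004 -0.034 ] width 0.0245
frame far top -0.003 [ 0.0325 -0.0001 -0.003 ]
frame far top -0.007 [ 0.0334 -0.0001 -0.007 ]
frame far top -0.011 [ 0.0344 -0.0001 -0.011 ]
```

```bash
cat >> h.py <<'E'
OFF=np.array([-.003,0,.0426])
def rep(tgtb,yaw,s=None):
    "delta so that filter bottom centre reaches tgtb"
    s=s or monitor.observe();m=tool(s)[0];b=s['eef_pos']+m@OFF
    print('t',round(s['clock'],2),'tcp',s['eef_pos'].round(4),'yaw',round(tool(s)[1],2),'zax',m[:,2].round(3),'F',s['ft_force'].round(1),'gap',round(s['finger_gap'],4))
    print('bottom',b.round(4),'delta cm',(m.T@(np.array(tgtb)-b)*100).round(2),'turn',round(tool(s)[1]-yaw,2))
    return s
E
python3 - <<'E'
from h import *
rep([.474,-.1015,.10],-3.75)
E
```

```text
t 7.12 tcp [ 0.4534 -0.1711  0.1762] yaw -4.21 zax [-0.037  0.021 -0.999] F [-0.3  0.1 -0.7] gap 0.0097
bottom [ 0.4516 -0.1732  0.1335] delta cm [7.25 1.83 3.42] turn -0.46
```

{"fn": "drive_tool", "kwargs": {"steps": [[1,0.3,0.1,0],[1.5,0.4,0.3,0],[1.5,0.4,0.3,0],[1.5,0.4,0.4,0],[1,0.3,0.4,0],[0.5,0,0.4,-0.4],[0,0,0,0],[0,0,0,0]]}}

```text
clock: 7.78
eef_pos: [0.476, -0.0938, 0.155]
ee_rot: [0.726, 0.687, -0.006, -0.022]
ft_force: [0.5, -0.2, -0.6]
finger_gap: 0.0097
```

```bash
python3 - <<'E'
from h import *
rep([.474,-.1015,.10],-3.75)
E
```

```text
t 7.78 tcp [ 0.476  -0.0938  0.155 ] yaw -3.15 zax [-0.04   0.024 -0.999] F [ 0.5 -0.2 -0.6] gap 0.0097
bottom [ 0.4741 -0.0957  0.1124] delta cm [-0.6   0.07  1.22] turn 0.6
```

{"fn": "drive_tool", "kwargs": {"steps": [[-0.3,0,0.4,0.4],[-0.2,0,0.4,0.2],[-0.1,0.1,0.4,0],[0,0,0,0],[0,0,0,0]]}}

```text
clock: 8.2
eef_pos: [0.4761, -0.1023, 0.1418]
ee_rot: [0.731, 0.682, -0.007, -0.022]
ft_force: [0.6, -0.3, 1.2]
finger_gap: 0.0094
```

```bash
python3 - <<'E'
from h import *
s=rep([.474,-.1015,.10],-3.75);np.save('s8.npy',s,allow_pickle=True)
w=capture('wrist');save('w8',w);sd=capture('side');save('side8',sd)
save('w8c',cv2.resize(w[130:330,250:390],None,fx=4.2,fy=3,interpolation=cv2.INTER_CUBIC))
save('side8c',cv2.resize(sd[120:220,245:365],None,fx=6,fy=6,interpolation=cv2.INTER_CUBIC))
E
```

```text
t 8.2 tcp [ 0.4761 -0.1023  0.1418] yaw -3.91 zax [-0.039  0.022 -0.999] F [ 0.6 -0.3  1.2] gap 0.0094
bottom [ 0.4743 -0.1043  0.0992] delta cm [ 0.28 -0.05 -0.08] turn -0.16
```

View pics/w8.png

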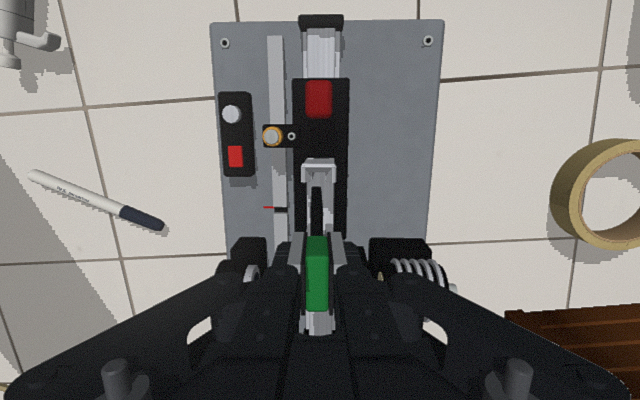

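View pics/w8c.png

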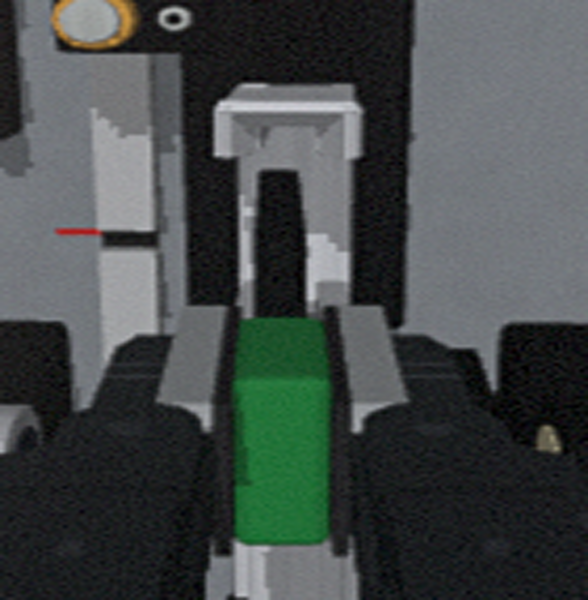

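View pics/side8c.png

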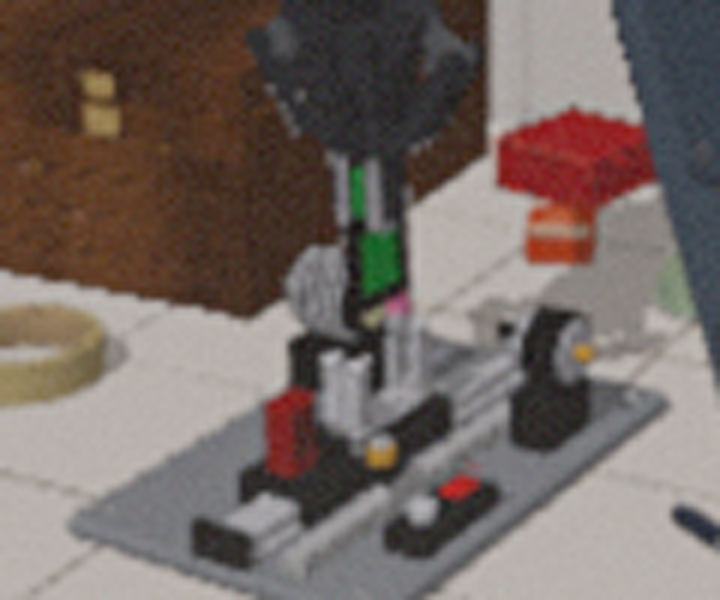

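```bash
python3 - <<'E'
from h import *
s=np.load('s8.npy',allow_pickle=True).item();c=cam('wrist',s)
f=lambda u,v,z:onz(c,250+u/4.2-.4,130+v/3-.35,z)
th=np.radians(-3.75);ex=np.array([np.cos(th),np.sin(th)]);ey=np.array([-np.sin(th),np.cos(th)])
g=f(279,170,.099);e=[f(215,105,.082),f(361,105,.082)];l=sum(e)/2
print('filter far bottom corner',g,'lip',l,'width',np.linalg.norm(e[0]-e[1]))
d=(l-g)[:2];print('lip outer - filter edge in holder frame x,y mm',d@ex*1e3,d@ey*1e3)
# expected lip outer is 33 from ctr, filter edge 25 -> 8
e2=f(226,155,.082),f(352,155,.082);print(np.array(e2),(sum(e2)/2-l)[:2])
b=s['eef_pos']+tool(s)[0]@OFF;print('ctr by lip',l[:2]-ey*.033,'filter ctr by corner',g[:2]-ey*.025,'by OFF',b)
E
```

```text
filter far bottom corner [ 0.47580246 -0.0796111   0.099     ] lip [ 0.47723002 -0.06865036  0.082     ] width 0.02297243872660514
lip outer - filter edge in holder frame x,y mm 0.7076387038291652 11.03064331991214
[[ 0.46662182 -0.07922994  0.082     ]
 [ 0.48666924 -0.08044073  0.082     ]] [-0.00058449 -0.01118497]
ctr by lip [ 0.47507172 -0.1015797 ] filter ctr by corner [ 0.47416738 -0.10455758] by OFF [ 0.47426195 -0.10434168  0.09915867]
```

{"fn": "drive_tool", "kwargs": {"steps": [[0.2,0,0.2,0],[0.1,0.1,0.2,0],[0,0,0.1,0],[0,0,0,0]]}}

```text
clock: 8.63
eef_pos: [0.4775, -0.0992, 0.1369]
ee_rot: [0.731, 0.682, -0.006, -0.021]
ft_force: [0.3, 0.2, -0.1]
finger_gap: 0.0093
```

```bash
python3 - <<'E'
from h import *
s=rep([.4748,-.1015,.083],-3.75)
E
```

```text
t 8.63 tcp [ 0.4775 -0.0992  0.1369] yaw -3.94 zax [-0.038  0.022 -0.999] F [ 0.3  0.2 -0.1] gap 0.0093
bottom [ 0.4757 -0.1012  0.0943] delta cm [-0.06 -0.04  1.13] turn -0.19
```

{"fn": "drive_tool", "kwargs": {"steps": [[0,-0.1,0.4,0],[0,0,0.4,0],[0,0,0.3,-0.2],[0,0,0,0]]}}

```text
clock: 8.97
eef_pos: [0.4761, -0.0985, 0.1249]
ee_rot: [0.729, 0.684, -0.006, -0.021]
ft_force: [0.0, -0.7, -0.4]
finger_gap: 0.0091
```

```bash
python3 - <<'E'
from h import *
s=rep([.4748,-.1015,.075],-3.75);np.save('s9.npy',s,allow_pickle=True)
w=capture('wrist');save('w9',w)
save('w9c',cv2.resize(w[130:330,250:390],None,fx=4.2,fy=3,interpolation=cv2.INTER_CUBIC))
E
```

```text
t 8.97 tcp [ 0.4761 -0.0985  0.1249] yaw -3.68 zax [-0.038  0.022 -0.999] F [ 0.  -0.7 -0.4] gap 0.0091
bottom [ 0.4742 -0.1006  0.0823] delta cm [-0.1   0.09  0.73] turn 0.07
```

View pics/w9c.png

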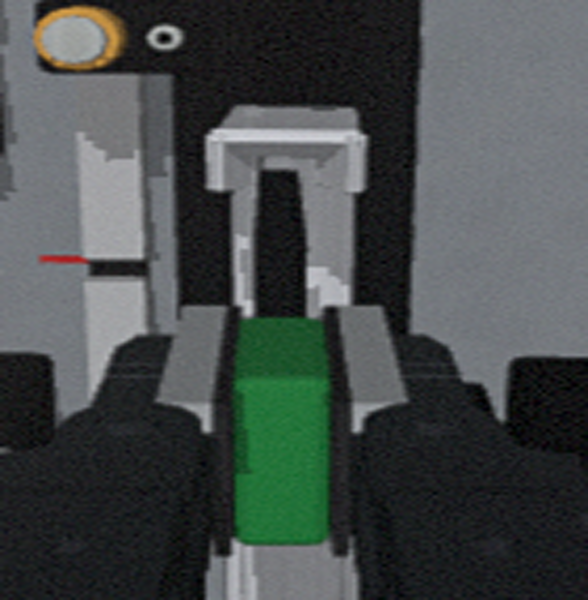

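{"fn": "drive_tool", "kwargs": {"steps": [[-0.1,0.1,0.2,0],[0,0,0.3,0],[0,0,0.3,0],[0,0,0,0]]}}

```text
clock: 9.35
eef_pos: [0.4771, -0.0997, 0.1163]
ee_rot: [0.729, 0.684, -0.006, -0.021]
ft_force: [-0.0, 0.4, -0.1]
finger_gap: 0.0093
```

```bash
python3 - <<'E'
from h import *
s=rep([.4748,-.1015,.06],-3.75)
w=capture('wrist');save('w10',w)
save('w10c',cv2.resize(w[130:330,250:390],None,fx=4.2,fy=3,interpolation=cv2.INTER_CUBIC))
E
```

```text
t 9.35 tcp [ 0.4771 -0.0997  0.1163] yaw -3.69 zax [-0.037  0.022 -0.999] F [-0.   0.4 -0.1] gap 0.0093
bottom [ 0.4754 -0.1018  0.0737] delta cm [ 0.   -0.01  1.37] turn 0.06
```

View pics/w10c.png

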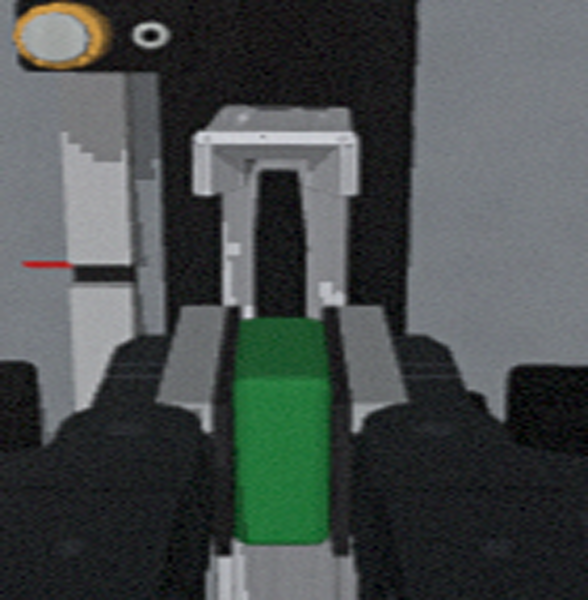

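{"fn": "drive_tool", "kwargs": {"steps": [[0,-0.05,0.3,0],[0,0,0.3,0],[0,0,0.3,0],[0,0,0.3,0],[0,0,0.3,0],[0,0,0,0]]}}

```text
clock: 9.9
eef_pos: [0.4762, -0.0995, 0.1001]
ee_rot: [0.729, 0.684, -0.006, -0.02]
ft_force: [0.5, 0.5, 0.1]
finger_gap: 0.0095
```

```bash
python3 - <<'E'
from h import *
s=rep([.4748,-.1015,.042],-3.75)
E
```

```text
t 9.9 tcp [ 0.4762 -0.0995  0.1001] yaw -3.69 zax [-0.037  0.021 -0.999] F [0.5 0.5 0.1] gap 0.0095
bottom [ 0.4744 -0.1016  0.0575] delta cm [-0.02  0.09  1.55] turn 0.06
```

{"fn": "drive_tool", "kwargs": {"steps": [[0,0.05,0.3,0],[0,0,0.3,0],[0,0,0.3,0],[0,0,0.2,0],[0,0,0,0]]}}

```text
clock: 10.32
eef_pos: [0.4764, -0.0992, 0.0877]
ee_rot: [0.729, 0.684, -0.006, -0.02]
ft_force: [0.4, 0.5, 0.2]
finger_gap: 0.0095
```

```bash
python3 - <<'E'
from h import *
s=rep([.4748,-.1015,.042],-3.75)
w=capture('wrist');save('w11',w)
save('w11c',cv2.resize(w[130:330,250:390],None,fx=4.2,fy=3,interpolation=cv2.INTER_CUBIC))
E
```

```text
t 10.32 tcp [ 0.4764 -0.0992  0.0877] yaw -3.69 zax [-0.037  0.021 -0.999] F [0.4 0.5 0.2] gap 0.0095
bottom [ 0.4746 -0.1013  0.0451] delta cm [-0.03  0.03  0.31] turn 0.06
```

View pics/w11c.png

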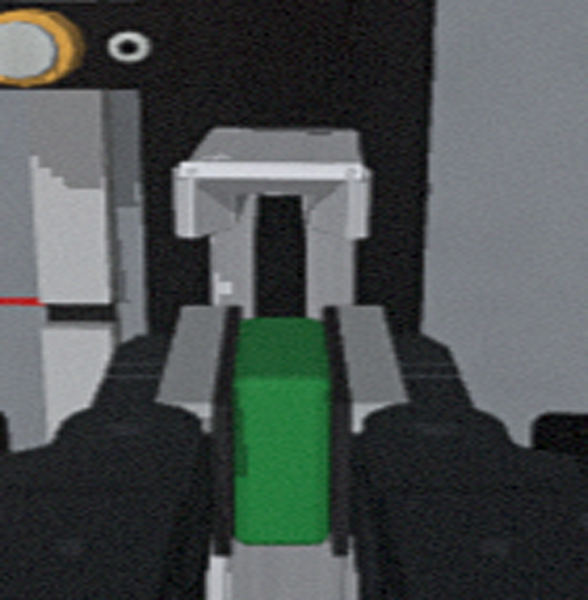

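The filter is well centred in the groove, with lip centre at 271 and filter at 279, and no side force. I'll lower the last 3 mm gently until contact.

{"fn": "drive_tool", "kwargs": {"steps": [[0,0,0.15,0],[0,0,0.15,0],[0,0,0.1,0],[0,0,0.1,0]]}}

```text
clock: 10.7
eef_pos: [0.4768, -0.0991, 0.0846]
ee_rot: [0.729, 0.684, -0.006, -0.02]
ft_force: [-2.2, 1.2, 12.1]
finger_gap: 0.0095
```

```bash
python3 - <<'E'
from h import *
s=rep([.4748,-.1015,.042],-3.75)
E
```

```text
t 10.7 tcp [ 0.4768 -0.0991  0.0846] yaw -3.69 zax [-0.035  0.021 -0.999] F [-2.2  1.2 12.1] gap 0.0095
bottom [ 0.4751 -0.1012  0.042 ] delta cm [-0.03 -0.02 -0.  ] turn 0.06
```

Contact is at the expected floor height with 12 N. I release now.

{"fn": "drive_tool", "kwargs": {"steps": [[0,0,0,0],[0,0,0,0],[0,0,0,0],[0,0,0,0],[0,0,0,0],[0,0,0,0]], "hand": 0.6}}

```text
clock: 11.2
eef_pos: [0.4773, -0.0994, 0.0851]
ee_rot: [0.73, 0.684, -0.005, -0.019]
ft_force: [-0.0, -0.1, -0.3]
finger_gap: 0.0514
```

```bash
python3 - <<'E'
from h import *
s=rep([.4748,-.1015,.042],-3.75)
w=capture('wrist');save('w12',w);sd=capture('side')
save('side12c',cv2.resize(sd[120:220,245:365],None,fx=6,fy=6,interpolation=cv2.INTER_CUBIC))
E
```

```text
t 11.2 tcp [ 0.4773 -0.0994  0.0851] yaw -3.69 zax [-0.033  0.02  -0.999] F [-0.  -0.1 -0.3] gap 0.0514
bottom [ 0.4757 -0.1015  0.0425] delta cm [-0.01 -0.09  0.05] turn 0.06
```

View pics/w12.png

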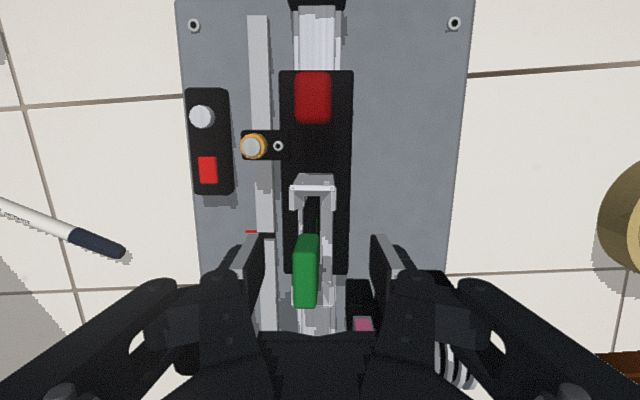

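View pics/side12c.png

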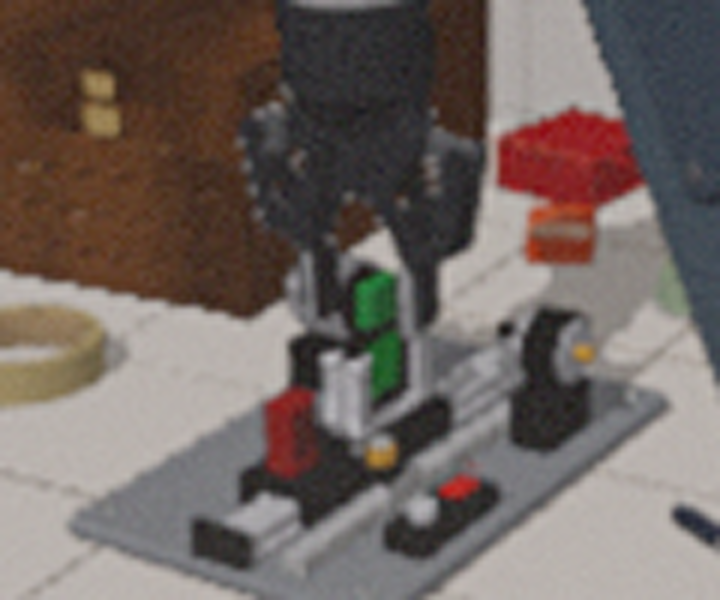

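The filter stands in the holder with its tab leaning slightly within the groove clearance, and the fingers are clear. I rise straight up, then move over to the knob.

{"fn": "drive_tool", "kwargs": {"steps": [[0,0,-0.5,0],[0,0,-1,0],[0,0,-1.5,0],[0,0,-1.5,0],[0,0,-1,0],[0,0,0,0]]}}

```text
clock: 11.8
eef_pos: [0.4782, -0.1001, 0.1422]
ee_rot: [0.729, 0.684, -0.006, -0.021]
ft_force: [1.1, 0.5, 0.4]
finger_gap: 0.0513
```

```bash
python3 - <<'E'
from h import *
s=monitor.observe();print(s['clock'],s['eef_pos'],tool(s)[1],tool(s)[0][:,2],delta(s,[.4799,-.0250,.12],-3.75))
w=capture('wrist');save('w13',w);c=cam('wrist',s);hsv=cv2.cvtColor(w,cv2.COLOR_RGB2HSV)
m=cv2.inRange(hsv,(0,120,50),(6,255,255))|cv2.inRange(hsv,(172,120,50),(180,255,255))
k,l,st,ce=cv2.connectedComponentsWithStats(m)
for i in range(1,k):
    if st[i,4]>200: print(st[i],ce[i].round(1),onz(c,*ce[i],.075).round(4))
t=capture('side');save('side13c',cv2.resize(t[120:220,245:365],None,fx=6,fy=6,interpolation=cv2.INTER_CUBIC))
E
```

```text
11.8 [ 0.47822211 -0.10011572  0.14223354] -3.6947641716909003 [-0.03710785  0.0218489  -0.99907239] (array([ 7.46, -0.23,  2.38]), np.float64(0.06))
[ 302   84   28   38 1011] [315.4 102.3] [ 0.4798 -0.0266  0.075 ]
[225 147  17  23 333] [232.9 158.4] [ 0.4206 -0.0597  0.075 ]
```

View pics/w13.png

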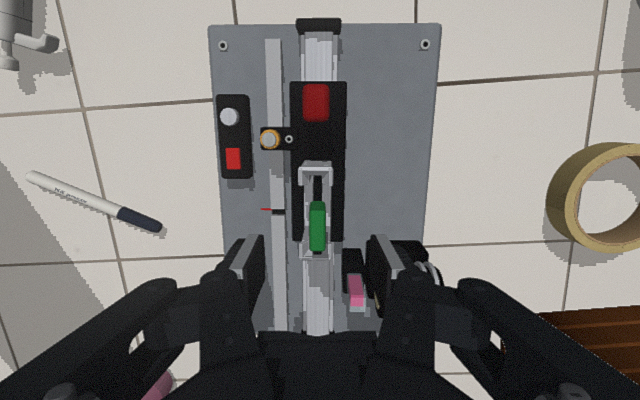

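View pics/side13c.png

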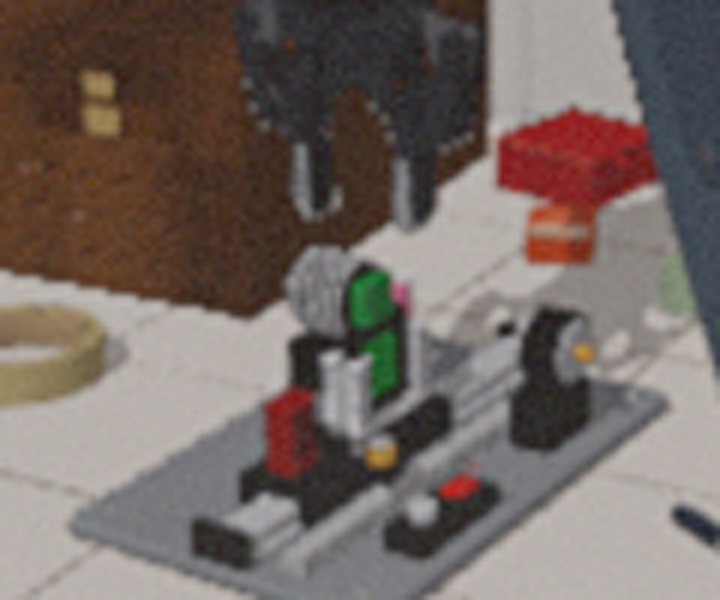

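The knob measures (0.480,-0.027), exactly as predicted from the holder. The filter stands upright at (317,227).

{"fn": "drive_tool", "kwargs": {"steps": [[1,0,0,0],[1.5,0,0,0],[1.5,-0.1,0,0],[1.5,-0.1,0,0],[1.2,0,0,0],[0.6,0,0,0],[0,0,0,0],[0,0,0,0]]}}

```text
clock: 12.57
eef_pos: [0.4757, -0.0194, 0.1371]
ee_rot: [0.73, 0.683, -0.009, -0.028]
ft_force: [-0.0, 0.7, 0.0]
finger_gap: 0.0513
```

```bash
python3 - <<'E'
from h import *
s=monitor.observe();print(s['clock'],s['eef_pos'],tool(s)[1],tool(s)[0][:,2],delta(s,[.4795,-.0250,.08],-3.75))
E
```

```text
12.5667 [ 0.47565172 -0.01940142  0.13708254] -3.788959183796597 [-0.05149657  0.02770718 -0.99828874] (array([-0.67,  0.72,  5.66]), np.float64(-0.04))
```

{"fn": "drive_tool", "kwargs": {"steps": [[-0.2,0.2,1,0],[-0.2,0.2,1.2,0],[-0.2,0.2,1.2,0],[-0.1,0.1,1,0],[0,0,0.8,0],[0,0,0,0],[0,0,0,0]]}}

```text
clock: 13.15
eef_pos: [0.4804, -0.0295, 0.0786]
ee_rot: [0.731, 0.681, -0.01, -0.027]
ft_force: [-0.3, 0.2, 0.5]
finger_gap: 0.051
```

```bash
python3 - <<'E'
from h import *
s=monitor.observe();print(s['clock'],s['eef_pos'],tool(s)[1],tool(s)[0][:,2],delta(s,[.4793,-.0250,.05],-3.75))
w=capture('wrist');save('w14',w)
E
```

```text
13.15 [ 0.48041303 -0.02951845  0.07859   ] -4.0255100048611165 [-0.05131403  0.0269842  -0.99831795] (array([0.38, 0.01, 2.87]), np.float64(-0.28))
```

View pics/w14.png

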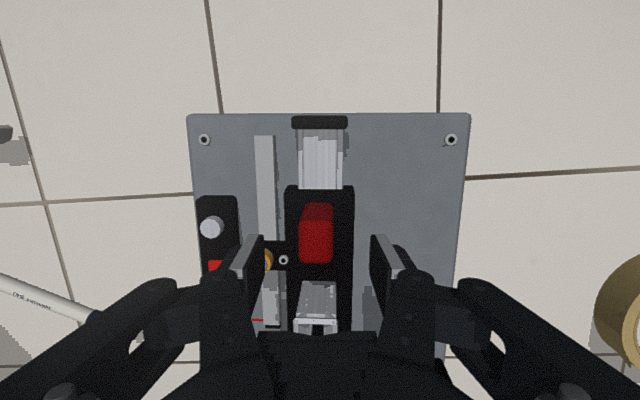

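The knob lies centred between the fingers at (316,235). I descend around it.

{"fn": "drive_tool", "kwargs": {"steps": [[0.2,0,0.6,-0.2],[0.2,0,0.6,0],[0,0,0.6,0],[0,0,0.5,0],[0,0,0.4,0],[0,0,0,0],[0,0,0,0]]}}

```text
clock: 13.78
eef_pos: [0.4801, -0.0245, 0.0503]
ee_rot: [0.73, 0.683, -0.009, -0.026]
ft_force: [0.1, 0.4, -0.0]
finger_gap: 0.0513
```

```bash
python3 - <<'E'
from h import *
s=monitor.observe();print(s['clock'],s['eef_pos'],s['ft_force'],tool(s)[1],tool(s)[0][:,2],delta(s,[.4793,-.0250,.05],-3.75))
w=capture('wrist');save('w15',w)
E
```

```text
13.7833 [ 0.48014502 -0.02447794  0.05027998] [ 0.05331541  0.40412631 -0.03407041] -3.7838045934937004 [-0.04826054  0.0259871  -0.99849667] (array([-0.06, -0.08,  0.03]), np.float64(-0.03))
```

View pics/w15.png

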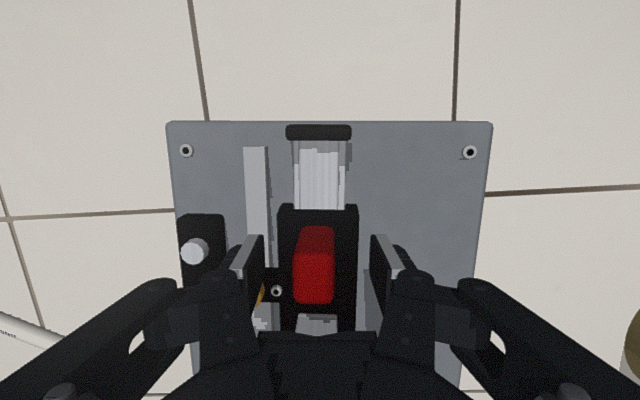

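{"fn": "drive_tool", "kwargs": {"steps": [[0,0,0,0],[0,0,0,0],[0,0,0,0],[0,0,0,0],[0,0,0,0],[0,0,0,0]], "hand": 0, "squeeze": 45}}

```text
clock: 14.33
eef_pos: [0.479, -0.0244, 0.0509]
ee_rot: [0.73, 0.683, -0.009, -0.026]
ft_force: [-2.4, 0.3, -1.6]
finger_gap: 0.0177
```

```bash
python3 - <<'E'
from h import *
s=monitor.observe();np.save('s16.npy',s,allow_pickle=True);print(s['clock'],s['eef_pos'],s['ft_force'],s['moment'],s['finger_gap'],tool(s)[1],tool(s)[0][:,2])
w=capture('wrist');save('w16',w)
E
```

```text
14.3333 [ 0.47899318 -0.02438593  0.05089955] [-2.40387304  0.34602969 -1.64325392] [-0.01472812 -0.59216143  0.04220149] 0.017693821665161532 -3.75985656465449 [-0.04851083  0.02572059 -0.99849144]
```

View pics/w16.png

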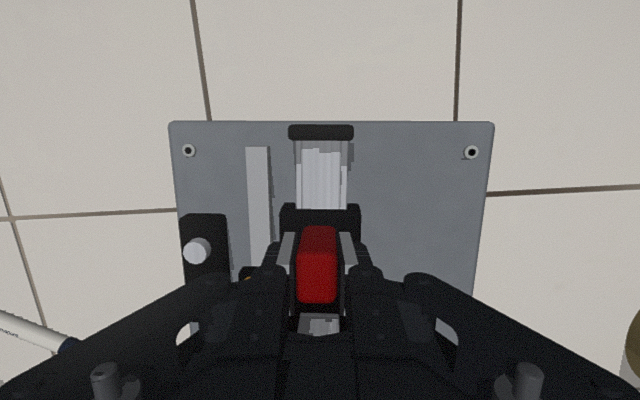

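{"fn": "drive_tool", "kwargs": {"steps": [[-0.4,0,0,0],[-0.6,0,-0.02,0],[-0.6,0,-0.01,0],[-0.6,0,-0.02,0],[-0.6,0,-0.01,0]]}}

```text
clock: 14.8
eef_pos: [0.4776, -0.0442, 0.0509]
ee_rot: [0.732, 0.68, -0.004, -0.03]
ft_force: [1.3, 9.6, -0.0]
finger_gap: 0.0179
```

```bash
cat >> h.py <<'E'
def kn():
    s=monitor.observe();g=np.load('s16.npy',allow_pickle=True).item();d=s['eef_pos']-g['eef_pos']
    th=np.radians(-3.75);ex=np.array([np.cos(th),np.sin(th),0]);ey=np.array([-np.sin(th),np.cos(th),0])
    print(round(s['clock'],2),'pos',s['eef_pos'].round(4),'travel mm',(-d@ey*1e3).round(2),'dx',(d@ex*1e3).round(2),'dz',(d[2]*1e3).round(2),'F',s['ft_force'].round(1),'M',s['moment'].round(2),'gap',s['finger_gap'].round(4),'yaw',tool(s)[1].round(2),tool(s)[0][:,2].round(3));return s
E
python3 -c "
from h import *
kn()"
```

```text
Traceback (most recent call last):
  File "h.py", line 35, in kn
    print(round(s['clock'],2),'pos',s['eef_pos'].round(4),'travel mm',(-d@ey*1e3).round(2),'dx',(d@ex*1e3).round(2),'dz',(d[2]*1e3).round(2),'F',s['ft_force'].round(1),'M',s['moment'].round(2),'gap',s['finger_gap'].round(4),'yaw',tool(s)[1].round(2),tool(s)[0][:,2].round(3));return s
                                                                                                                                                                                                       ^^^^^^^^^^^^^^^^^^^^^
AttributeError: 'float' object has no attribute 'round'
```

```bash
sed -i "s/s\['finger_gap'\].round(4),'yaw'/round(s['finger_gap'],4),'yaw'/" h.py
python3 -c "
from h import *
kn();save('side17c',cv2.resize(capture('side')[120:220,245:365],None,fx=6,fy=6,interpolation=cv2.INTER_CUBIC))"
```

```text
14.8 pos [ 0.4776 -0.0442  0.0509] travel mm 19.89 dx -0.05 dz 0.02 F [ 1.3  9.6 -0. ] M [ 1.14 -0.98 -0.05] gap 0.0179 yaw -4.18 [-0.046  0.039 -0.998]
```

View pics/side17c.png

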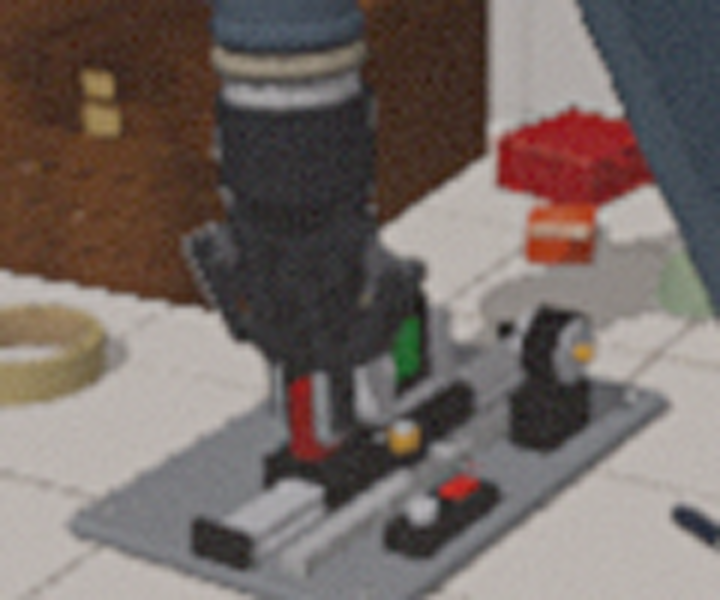

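{"fn": "drive_tool", "kwargs": {"steps": [[-0.5,0,-0.02,-0.2],[-0.5,0,-0.02,-0.2],[-0.5,0,-0.02,0],[-0.5,0,-0.02,0],[-0.5,0,-0.02,0],[-0.5,0,-0.02,0],[0,0,0,0]]}}

```text
clock: 15.43
eef_pos: [0.4761, -0.0683, 0.0509]
ee_rot: [0.733, 0.679, 0.001, -0.033]
ft_force: [-4.4, -5.8, -2.0]
finger_gap: 0.0183
```

```bash

python3 -c "
from h import *
kn();save('side18c',cv2.resize(capture('side')[120:220,245:365],None,fx=6,fy=6,interpolation=cv2.INTER_CUBIC))"
```

```text
15.43 pos [ 0.4761 -0.0683  0.0509] travel mm 44.06 dx -0.02 dz 0.03 F [-4.4 -5.8 -2. ] M [-1.54 -0.17 -0.04] gap 0.0183 yaw -4.28 [-0.043  0.05  -0.998]
```

View pics/side18c.png

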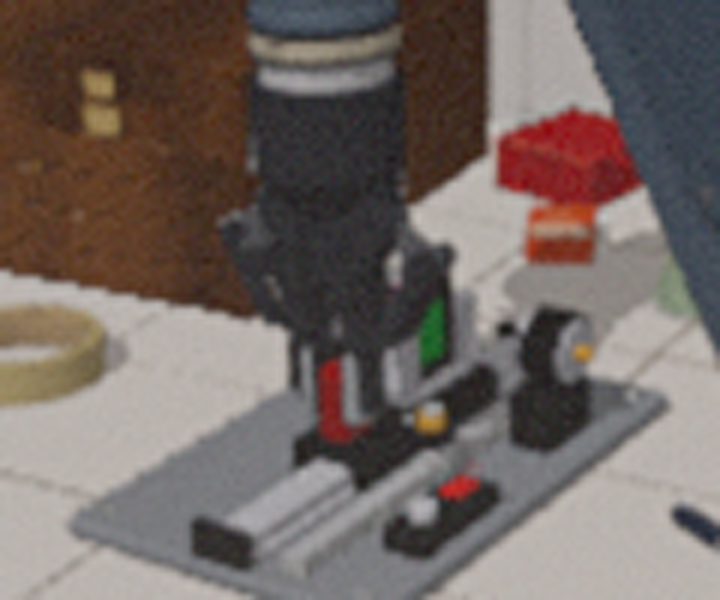

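{"fn": "drive_tool", "kwargs": {"steps": [[-0.4,0,-0.02,-0.2],[-0.4,0,-0.02,-0.2],[-0.4,0,-0.02,0],[-0.3,0,-0.02,0],[0,0,0,0]]}}

```text
clock: 15.9
eef_pos: [0.4754, -0.0794, 0.051]
ee_rot: [0.732, 0.68, 0.004, -0.035]
ft_force: [-4.4, -4.5, -1.7]
finger_gap: 0.0178
```

```bash

python3 -c "
from h import *
s=kn();a=capture('side');t=capture('top');w=capture('wrist');save('w19',w);save('top19',t);np.save('s19.npy',s,allow_pickle=True)
save('side19c',cv2.resize(a[130:220,265:365],None,fx=7,fy=6.5,interpolation=cv2.INTER_CUBIC))
save('top19c',cv2.resize(t[140:210,300:397],None,fx=7.5,fy=7.5,interpolation=cv2.INTER_CUBIC))"
```

```text
15.9 pos [ 0.4754 -0.0794  0.051 ] travel mm 55.1 dx -0.04 dz 0.06 F [-4.4 -4.5 -1.7] M [-1.19 -0.27  0.02] gap 0.0178 yaw -4.13 [-0.042  0.057 -0.997]
```

View pics/side19c.png

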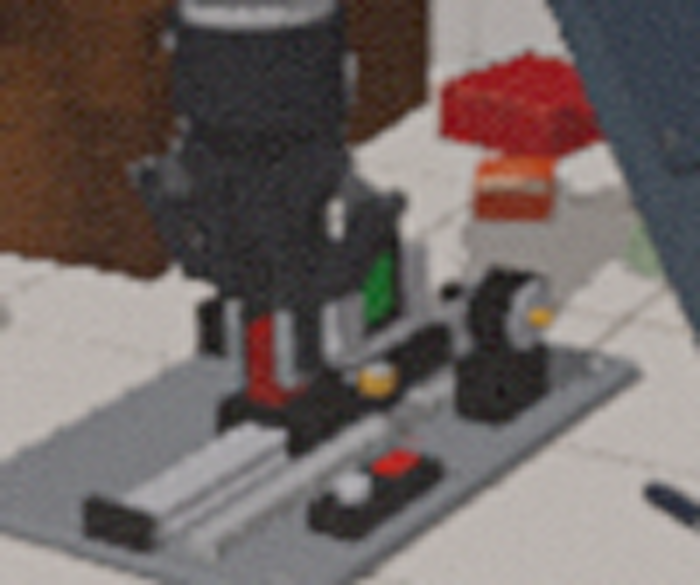

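View pics/top19c.png

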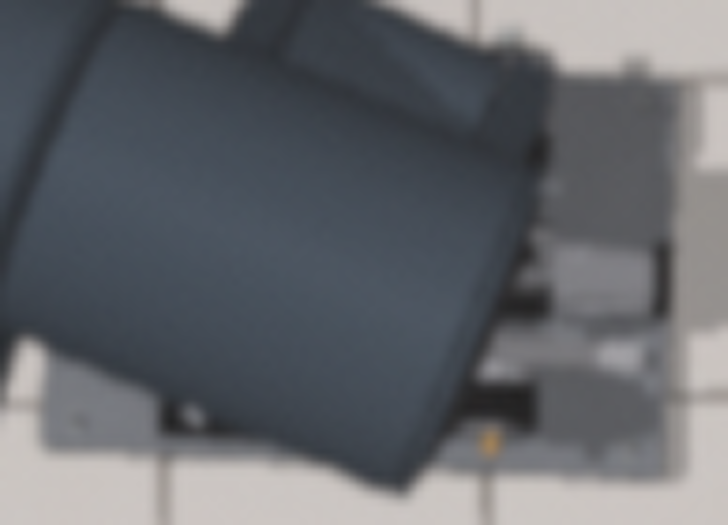

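View pics/w19.png

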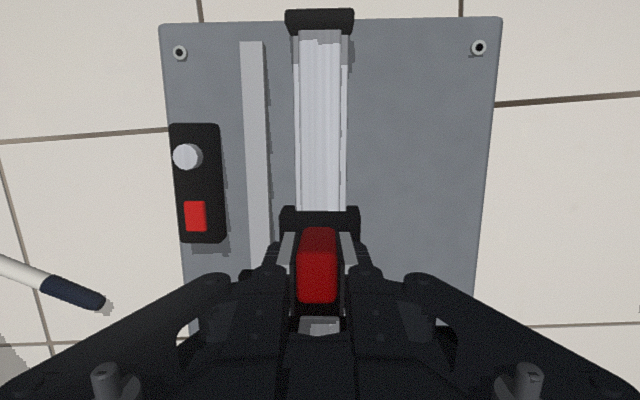

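```bash

python3 -c "
from h import *
s=np.load('s19.npy',allow_pickle=True).item();c=cam('wrist',s)
th=np.radians(-3.75);ey=np.array([-np.sin(th),np.cos(th)])
kb=np.array([.4799,-.0267])-ey*.0551
for u,v in((160,24),(501,17),(330,20.5)):
    p=onz(c,u,v,.014)[:2];print(p,'knob to edge mm',(p-kb)@ey*1e3)
# top view edges
for p in ([.5795,.0261],[.3916,.0394]): print((np.array(p)-kb)@ey*1e3)
for p in ([.5597,-.2623],[.3725,-.2496]): print((np.array(p)-kb)@ey*1e3)
"
```

```text
[0.39584725 0.04182379] knob to edge mm 117.97976273734525
[0.57885689 0.02942673] knob to edge mm 117.57864560533118
[0.48936672 0.03549384] knob to edge mm 117.77983165790073
114.30110281832052
115.28337851505005
-174.77639260244953
-174.34705006920206
```

{"fn": "drive_tool", "kwargs": {"steps": [[-0.3,0,-0.02,0],[-0.3,0,-0.02,0],[-0.3,0,-0.02,0],[0,0,0,0]]}}

```text
clock: 16.38
eef_pos: [0.4749, -0.0862, 0.0509]
ee_rot: [0.732, 0.68, 0.006, -0.036]
ft_force: [-5.9, -8.7, -2.3]
finger_gap: 0.0179
```

```bash

python3 -c "
from h import *
kn()"
```

```text
16.38 pos [ 0.4749 -0.0862  0.0509] travel mm 61.98 dx 0.01 dz 0.05 F [-5.9 -8.7 -2.3] M [-1.87  0.08  0.17] gap 0.0179 yaw -4.19 [-0.041  0.061 -0.997]
```

{"fn": "drive_tool", "kwargs": {"steps": [[-0.2,0,-0.01,0],[-0.2,0,-0.01,0]]}}

```text
clock: 16.55
eef_pos: [0.4746, -0.0894, 0.051]
ee_rot: [0.733, 0.679, 0.006, -0.037]
ft_force: [1.8, 11.6, -1.0]
finger_gap: 0.0178
```

```bash

python3 -c "
from h import *
kn()"
```

```text
16.55 pos [ 0.4746 -0.0894  0.051 ] travel mm 65.21 dx -0.11 dz 0.08 F [ 1.8 11.6 -1. ] M [ 1.31 -1.23  0.01] gap 0.0178 yaw -4.27 [-0.041  0.063 -0.997]
```

{"fn": "drive_tool", "kwargs": {"steps": [[-0.2,0,-0.01,0]]}}

```text
clock: 16.63
eef_pos: [0.4746, -0.0896, 0.051]
ee_rot: [0.734, 0.678, 0.008, -0.039]
ft_force: [3.0, 13.2, -0.7]
finger_gap: 0.0177
```

{"fn": "drive_tool", "kwargs": {"steps": [[-0.2,0,-0.01,0]]}}

```text
clock: 16.72
eef_pos: [0.4746, -0.0896, 0.051]
ee_rot: [0.735, 0.677, 0.009, -0.04]
ft_force: [2.1, 10.3, -0.7]
finger_gap: 0.0175
```

```bash

python3 -c "
from h import *
s=kn();a=capture('side');save('side20',a);w=capture('wrist');save('w20',w);np.save('s20.npy',s,allow_pickle=True)
save('side20c',cv2.resize(a[140:220,285:365],None,fx=8,fy=7.5,interpolation=cv2.INTER_CUBIC))"
```

```text
16.72 pos [ 0.4746 -0.0896  0.051 ] travel mm 65.35 dx -0.09 dz 0.12 F [ 2.1 10.3 -0.7] M [ 1.07 -1.21  0.03] gap 0.0175 yaw -4.55 [-0.04   0.071 -0.997]
```

View pics/side20c.png

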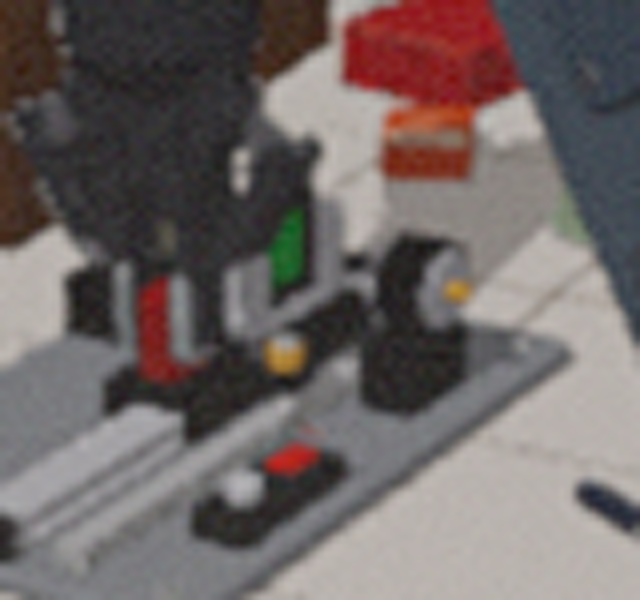

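The slide stalled at 65.4 mm of travel, which matches the ball-to-notch distance of 66 mm I measured. I relax the push, then test with a gentle backward pull to confirm the detent.

{"fn": "drive_tool", "kwargs": {"steps": [[0,0,0,0],[0,0,0,0]]}}

```text
clock: 16.98
eef_pos: [0.4747, -0.089, 0.051]
ee_rot: [0.734, 0.678, 0.009, -0.04]
ft_force: [-2.5, -0.7, -1.1]
finger_gap: 0.0175
```

{"fn": "drive_tool", "kwargs": {"steps": [[0.15,0,0,0],[0.15,0,0,0]]}}

```text
clock: 17.15
eef_pos: [0.4747, -0.0887, 0.051]
ee_rot: [0.733, 0.679, 0.007, -0.038]
ft_force: [-4.4, -5.4, -2.8]
finger_gap: 0.0178
```

```bash

python3 -c "
from h import *
kn()"
```

```text
17.15 pos [ 0.4747 -0.0887  0.051 ] travel mm 64.48 dx -0.03 dz 0.1 F [-4.4 -5.4 -2.8] M [-1.46 -0.19  0.08] gap 0.0178 yaw -4.29 [-0.041  0.066 -0.997]
```

{"fn": "drive_tool", "kwargs": {"steps": [[-0.05,0,0,0],[0,0,0,0],[0,0,0,0]]}}

```text
clock: 17.4
eef_pos: [0.4747, -0.0892, 0.051]
ee_rot: [0.734, 0.678, 0.008, -0.038]
ft_force: [-1.9, 1.5, -1.3]
finger_gap: 0.0178
```

```bash

python3 -c "
from h import *
s=kn();a=capture('side');t=capture('top');save('side21',a);save('top21',t);w=capture('wrist');save('w21',w);np.save('s21.npy',s,allow_pickle=True)
save('side21c',cv2.resize(a[140:220,285:365],None,fx=8,fy=7.5,interpolation=cv2.INTER_CUBIC))
save('top21c',cv2.resize(t[140:240,300:450],None,fx=5.3,fy=5.3,interpolation=cv2.INTER_CUBIC))
c=cam('wrist',s);th=np.radians(-3.75);ey=np.array([-np.sin(th),np.cos(th)])
"
```

```text
17.4 pos [ 0.4747 -0.0892  0.051 ] travel mm 64.94 dx -0.02 dz 0.11 F [-1.9  1.5 -1.3] M [-0.23 -0.69  0.11] gap 0.0178 yaw -4.4 [-0.04   0.067 -0.997]
```

View pics/w21.png

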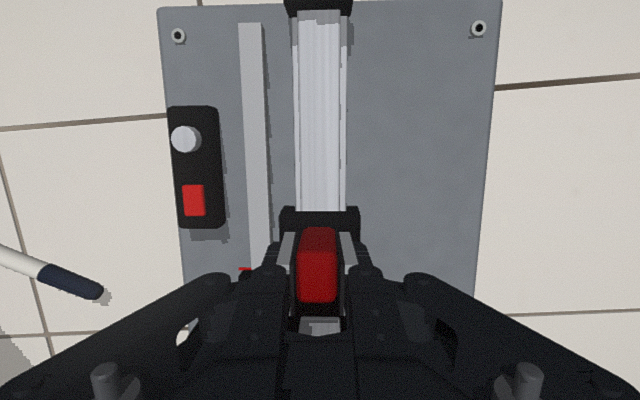

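View pics/top21c.png

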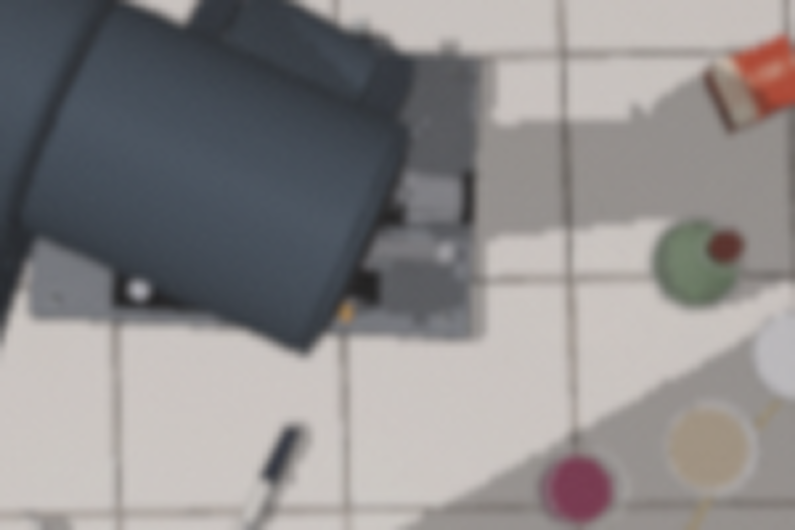

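View pics/side21c.png

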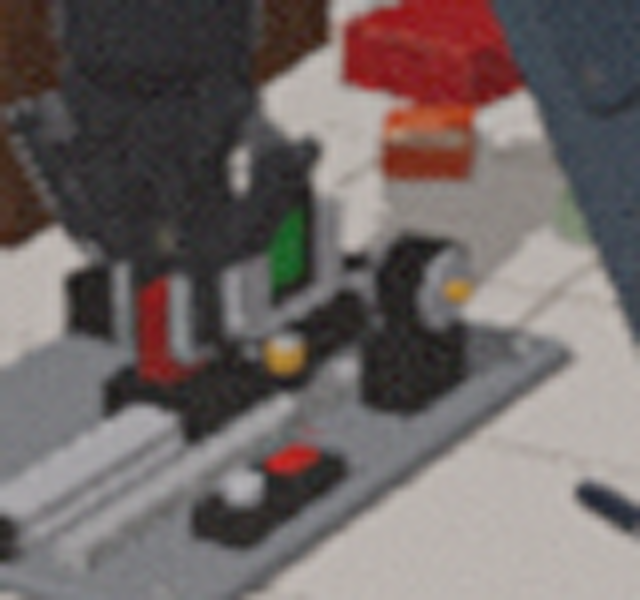

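```bash

python3 -c "
from h import *
s=np.load('s21.npy',allow_pickle=True).item();c=cam('wrist',s);th=np.radians(-3.75);ey=np.array([-np.sin(th),np.cos(th)]);ex=np.array([np.cos(th),np.sin(th)])
w=load('w21');hsv=cv2.cvtColor(w,cv2.COLOR_RGB2HSV);m=cv2.inRange(hsv,(0,100,60),(8,255,255))|cv2.inRange(hsv,(170,100,60),(180,255,255));m[:255]=0;m[:,:230]=0;m[:,275:]=0
v,u=np.nonzero(m);print(u.mean(),v.mean(),len(u))
kb=np.array([.4799,-.0267])-ey*.06494
for z in(.02,.03):
  p=onz(c,u.mean(),v.mean(),z)[:2];print('mark rel knob',(p-kb)@ex*1e3,(p-kb)@ey*1e3)
# initial ball/ mark from w8 & w13: 
sd=np.load('s8.npy',allow_pickle=True).item();c8=cam('wrist',sd);k0=np.array([.4799,-.0267])
for z in(.03,.045,.055):
  p=onz(c8,272,136,z)[:2];print('ball rel knob',z,(p-k0)@ex*1e3,(p-k0)@ey*1e3)
for z in(.02,.03):
  p=onz(c8,269,207,z)[:2];print('mark0 rel knob',z,(p-k0)@ex*1e3,(p-k0)@ey*1e3)
"

```

```text
244.075 268.125 40
mark rel knob -47.565024419395435 -22.67527195602798
mark rel knob -44.52305078393662 -18.136526164862257
ball rel knob 0.03 -39.41494450217301 -25.924416026954635
ball rel knob 0.045 -36.66853425908902 -25.201438239779225
ball rel knob 0.055 -34.837594097033005 -24.719453048328944
mark0 rel knob 0.02 -46.29227956285454 -88.96720578385431
mark0 rel knob 0.03 -44.27134039275595 -86.12977852959237
```

```bash

python3 -c "
from h import *
a=load('side21');b=load('side0');save('st',np.vstack([cv2.resize(a[215:315,170:260],None,fx=4,fy=3),cv2.resize(b[215:315,170:260],None,fx=4,fy=3)]))"
```

```text
(no output)
```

View pics/st.png

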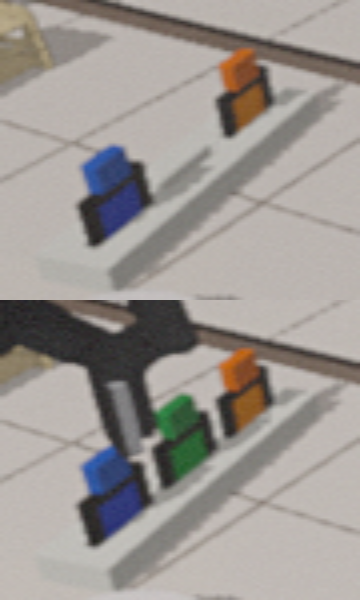

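Amber and blue have not moved. Handing in.

```bash

python3 -c "
from h import *
print(workorder.hand_in());kn()"
```

```text
the job is handed in; nothing more can be done
None
the job is handed in; nothing more can be done
```

I seated the green filter in the slide's holder and let it go. I then gripped the red knob, pulled the slide into its notch and handed the job in at about 17.5 s, still gripping at 45 N. No verdict is reported.

**Filter:** it touched the holder floor with about 12 N, with its lower edge at the expected 42 mm. Pictures after release showed it standing in the grooves, leaning slightly within their clearance. In the last pictures the gripper hides its tab and only the glass shows, so I did not re-measure how it sits at the end.

**Notch:** the slide stalled after 65.4 mm of travel under 10 to 13 N. I had measured 66 mm from ball to notch. It also held against a 5 N pull back, and at rest it was at 64.9 mm with under 3 N on the wrist. Two other checks were looser:
- The distance to the base edge suggested 67 to 70 mm of travel.
- The red mark lay 1 to 2 mm off the ball at its likeliest height, and up to 7 mm off at the other height I tried.

I trusted the force behaviour over these.

**Other objects:** amber and blue look the same as at the start. The flask and beaker are standing.

**Arm tilt:** the tool had leaned to about 0.08 rad by the end. I could not correct this with the moves available, and it caused no contact that I could see or measure.

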